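# Load the drying carousel with round-bottomed instrument pots

## Task

Get the instrument pots ready for drying: first lift the amber dust cover off the carousel and lay it flat on the green mat; then lift the red plunger, turn the head to the loading station and let the plunger drop fully home. Seat every steel pot from the grey tray upright and fully down in a cup of its own, and only then lift the plunger again, turn the loaded head to the drying station by the blower and let the plunger drop home, with all the pots still seated. Leave the other things on the counter where they are.

Things in the scene. Friction and masses are not known exactly. Their poses are not given: they have to be found in the camera images.
- head (a joint): angle of the carousel's turning head (rad, counter-clockwise from above). 0 = drying station (the row of cups faces the grey blower that stands at the carousel's edge), pi/2 = 1.571 = loading station. Stops end its travel 0.02 rad beyond either station. It turns freely with little friction once the plunger is up
- plunger (a joint): height of the sprung index plunger above home (m), at most 0.030. 0 = dropped home in a station's notch, which locks the head. Between stations it rides on a ring 14 mm high (reads about 0.014). It drops home only within about 0.02 rad of a station. A spring pulls it down, 6 N at home, 9 N fully up. Lift it at least 18 mm to turn the head
- plunger_knob (a point): middle of the plunger's red round knob, 28 mm diameter, 36 mm tall (18 mm above and below the point), on an arm of the turning head 130 mm from the carousel's axis; 25 mm of free space below the knob when home. The head is turned by carrying the lifted knob round in an arc about the axis; the knob does not spin of itself
- carousel_axis (a point): point on the vertical turning axis of the carousel, 60 mm above the table. The base is a white disc of 150 mm radius, fixed; the grey blower at its edge is 85 mm high. The top of the head's plate is at this height, the mouths of the cups 30 mm above it
- cover_center (a point): amber dust cover: shallow round disc of 200 mm diameter, 14 mm thick, with a black round grip of 26 mm diameter in the middle, from 14 to 56 mm above its underside, 0.3 kg or so. The point is on its axis, 28 mm above its underside; z axis up. At the start it lies on the rims of the four cups
- mat_top (a point): centre of the top face of the green square mat, 230 x 230 mm, 2 mm thick, fixed; x and y axes along its sides
- tray_top (a point): centre of the top face of the grey square tray mat, 230 x 230 mm, 2 mm thick, fixed, on which the pots stand at the start
- pot0_center (a point): steel pot, green band, 72 mm wide, 92 mm tall, 0.25 kg or so, bottom-heavy; spherical belly (radius 36 mm) cut to a flat foot 54 mm wide; green round grip 26 mm wide, from 50 to 92 mm above the foot. The point is on its axis, 46 mm above the foot, half-way up (middle of the grip: 25 mm higher); z axis up through the grip. Starts loose on the grey tray. Two to four pots present, None if absent
- pot1_center (a point): steel pot, green band, 72 mm wide, 92 mm tall, 0.25 kg or so, bottom-heavy; spherical belly (radius 36 mm) cut to a flat foot 54 mm wide; green round grip 26 mm wide, from 50 to 92 mm above the foot. The point is on its axis, 46 mm above the foot, half-way up (middle of the grip: 25 mm higher); z axis up through the grip. Starts loose on the grey tray. Two to four pots present, None if absent
- pot2_center (a point): steel pot, green band, 72 mm wide, 92 mm tall, 0.25 kg or so, bottom-heavy; spherical belly (radius 36 mm) cut to a flat foot 54 mm wide; green round grip 26 mm wide, from 50 to 92 mm above the foot. The point is on its axis, 46 mm above the foot, half-way up (middle of the grip: 25 mm higher); z axis up through the grip. Starts loose on the grey tray. Two to four pots present, None if absent
- pot3_center (a point): steel pot, green band, 72 mm wide, 92 mm tall, 0.25 kg or so, bottom-heavy; spherical belly (radius 36 mm) cut to a flat foot 54 mm wide; green round grip 26 mm wide, from 50 to 92 mm above the foot. The point is on its axis, 46 mm above the foot, half-way up (middle of the grip: 25 mm higher); z axis up through the grip. Starts loose on the grey tray. Two to four pots present, None if absent
- seat0 (a point): centre of the mouth of one of four blue cups on the turning head; moves with the head. Conical cup, 84 mm wide inside at the mouth, 29 mm deep, walls sloping 52 degrees. A fully seated pot stands upright on its belly, its listed point about 27 mm above this one. Cups are about 97 mm apart; any pot may go in any cup
- seat1 (a point): centre of the mouth of one of four blue cups on the turning head; moves with the head. Conical cup, 84 mm wide inside at the mouth, 29 mm deep, walls sloping 52 degrees. A fully seated pot stands upright on its belly, its listed point about 27 mm above this one. Cups are about 97 mm apart; any pot may go in any cup
- seat2 (a point): centre of the mouth of one of four blue cups on the turning head; moves with the head. Conical cup, 84 mm wide inside at the mouth, 29 mm deep, walls sloping 52 degrees. A fully seated pot stands upright on its belly, its listed point about 27 mm above this one. Cups are about 97 mm apart; any pot may go in any cup
- seat3 (a point): centre of the mouth of one of four blue cups on the turning head; moves with the head. Conical cup, 84 mm wide inside at the mouth, 29 mm deep, walls sloping 52 degrees. A fully seated pot stands upright on its belly, its listed point about 27 mm above this one. Cups are about 97 mm apart; any pot may go in any cup

How it is judged:
By the outcome, as a careful person would: the job done as asked, in the order asked, and still so for the second after the job is handed in, with the robot touching nothing.
Of pot0, pot1, pot2, pot3 only 2 to 4 are there at a start; the rules pass over those that are not, and their reading is None.
At some moment in a run one of cover, pot0, pot1, pot2, pot3 may be knocked a few centimetres aside while the robot is not near it.
It also fails if it takes over 210 s, if anything falls off the work surface, if the arm or the gripper's body presses on something with over 40 N, if the wrist force passes 120 N, or if a joint passes its speed limit or range.

## Robot

A 6-joint arm with a two-finger parallel gripper is mounted at the origin on the work surface. World frame = base frame: x ahead of the robot, y to its left, z up, the work surface at z = 0. Lengths are in m, angles in rad, forces in N, time in s.
With the tool pointing down it reaches from about 0.35 to 0.725 m from the base axis. Payload 4.3 kg.
Tool frame: the origin (TCP) lies at the very end of the fingers, on their centre line; the grasp point (between the pads) lies 19 mm behind it; z points along the fingers, y is the line along which they close (so a half turn about z gives the same grasp; the last joint's range is limited). The gripper opens to 85 mm and grips with 20 to 120 N. Pads are 22 mm wide; open, the fingers measure 114 mm over their backs; the gripper's body (76 mm by 85 mm) begins 54 mm behind the grasp point. The pads swing forward as they close: fully open they stand 13 mm farther back than shut.
Start: joints at [1.093, 0.377, 0.081, 1.274, 0, 1.46], TCP at [0.207, 0.537, 0.231] pointing down, gripper open.
Joint ranges: [-2.72, 2.72], [-0.84, 1.66], [-1.02, 1.22], [-1.77, 2.12], [-1.37, 1.28], [-3.14, 3.14]. Speed limits (rad/s): [2.57, 2.57, 3.14, 3.14, 3.14, 3.14].

## Interface

Orientations are given as a unit quaternion [w, x, y, z].
In Python, from station import robot, imaging, workorder gives the robot as it stands.
- The arm moves only by the tool apply_moves, never from a script. Its argument "deltas" is a list that holds one entry, the list of rows, each a list of 6 numbers: the shift along the tool's x, y, z as a fraction of full scale, then the turn, a rotation vector about the tool's x, y, z as a fraction of full scale. In form: [[[dx, dy, dz, ax, ay, az], ...]]. A call has 1 to 20 rows; each row shifts and turns the commanded pose from where the row before left it, along the tool's axes as they then stand; what a row does not reach is not made up. Full scale, the value 1, is 0.025 m for a shift and 0.1 rad for a turn. A row lasts 1/10 s, in which the tool goes at most 50 mm and 8.59 degrees, less where a joint would pass 70% of its speed; a pose out of reach is approached as far as the arm can. A call with a number of a shift or a turn outside -1 to 1 is refused whole. A call with a gripper value outside its range is refused whole. "jaw" is the gripper's target within -1 to 1 (shut at 1, half-way at 0, fully open at -1), set as the call begins (left out, the last holds). The fingers move at their own pace and stop on an object; "newtons" is the grip in N (left out, the last holds). Time passes only in rows, so rows that do not move let the fingers close. It gives the time, the measured TCP pose, the force, the opening and the grip force at its end, in the units of the state.
- robot.get_state(): the state, without advancing time (a new reading comes with each control period).
- imaging.read_camera(name): name is "scene" or "top" or "wrist"; returns (picture, depth): 420x560x3 uint8, red, green, blue; 420x560 float32, m along the optical axis (not along the pixel's ray), 0 where there is no reading.
- imaging.camera_params(name): a dict with "camera_matrix" (3x3 intrinsics, pixels), "pose" (4x4, takes a point from camera to world coordinates); the wrist camera has in their place "T_tool_cam" (4x4, takes a point from camera to tool coordinates, whose origin is the TCP and whose axes are the flange's). Camera axes: x right, y up, looking along -z (the intrinsics and any distortion apply to the point x, -y, -z); pixel columns grow to the right and rows downward; lengths in m; the calibration is good to about 2 mm. A picture is of the moment at which its call begins: read the wrist's pose just before it. camera_params takes no time and is no camera call.
- workorder.job_done(): hands the job in; it is judged then, once.
Trained networks look in the newest picture that a camera, given by its name, has taken for a name from the list of things; names that differ only in an ending like _2 or _b are one class to them, and where a whole thing is asked for, a point or a joint stands for the part that bears it (a point fixed in the world has none). Each returns a list of dicts, best first, with "conf" (0 to 1); they miss things now and then, are a little off and sometimes report something else, mostly with a low value. They report only what shows in the picture. A call takes as long as a camera call.
- imaging.search_frame(query, camera): "location" ([x, y, z] in m, in the coordinates of the camera as it stood for that picture, good to about 4 mm: the middle of the surface that is visible of it).
- imaging.silhouettes(query, camera): "mask" (420x560 bool, what is visible of it).
The state is a dict: "clock": time; "qpos": joint angles; "qvel": joint speeds; "joint_efforts": joint torques, N m; "tool_pos": TCP position; "eef_rot": TCP orientation; "force": force on the tool from outside, world axes, zero at the start; "torque": the same for the moment, N m; "grip_width": opening from 0.0 (shut) to 1.0 (fully open); "finger_force": force on a finger pad.
Only numpy, scipy, OpenCV 4.12 (cv2) and the standard library are available. Lean on these libraries where they do the work, as an engineer would, in place of code of your own. Each camera call takes 0.05 s, during which the arm holds its last target. There are 200 camera calls.

## Working session

There is one attempt and no reset: what is moved stays moved. The work goes in short steps, Python scripts to look and compute and a tool call to move; the robot and the scene stay as the last step left them, time stands still between calls to the robot, and variables do not carry over. Pictures are saved under pics/ and viewed, at most 14 in all, crops included, and the job is handed in when it is done.

Besides the shell and the picture viewer there is one more tool, called as a command line: name --argument value ..., lists and objects as JSON in quotes. apply_moves: Moves the arm, as the interface text tells. Its arguments: {"type":"object","properties":{"deltas":{"type":"array"},"jaw":{"type":"number"},"newtons":{"type":"number"}},"required":["deltas"]}

```bash
ls; mkdir -p pics
cat > h.py <<'E'
import numpy as np, cv2
from scipy.spatial.transform import Rotation as R
from station import robot, imaging, workorder
def pose(cam):
    p=imaging.camera_params(cam)
    if 'pose' in p: return np.array(p['pose']),np.array(p['camera_matrix'])
    s=robot.get_state(); q=s['eef_rot']; T=np.eye(4)
    T[:3,:3]=R.from_quat([q[1],q[2],q[3],q[0]]).as_matrix(); T[:3,3]=s['tool_pos']
    return T@np.array(p['T_tool_cam']),np.array(p['camera_matrix'])
def shot(cam,name=None):
    T,K=pose(cam); im,d=imaging.read_camera(cam)
    if name: cv2.imwrite('pics/'+name+'.png',im[:,:,::-1])
    v,u=np.mgrid[:420,:560]
    c=np.stack([(u-K[0,2])/K[0,0]*d,-(v-K[1,2])/K[1,1]*d,-d],-1)
    return im,d,c@T[:3,:3].T+T[:3,3],T
def find(q,cam,T,n=6,cmin=.3):
    out=[]
    for r in imaging.search_frame(q,cam)[:n]:
        if r['conf']>=cmin: out.append((round(r['conf'],2),np.round(T[:3,:3]@np.array(r['location'])+T[:3,3],3)))
    return out
def st():
    s=robot.get_state(); print({k:np.round(s[k],4).tolist() for k in ['clock','qpos','tool_pos','eef_rot','force','grip_width','finger_force']})
    return s
E
python3 - <<'E'
from h import *
s=st()
print({k:imaging.camera_params(k) for k in ['scene','top','wrist']})
for cam in ['top','scene']:
    im,d,P,T=shot(cam,cam+'0')
    for q in ['pot0_center','cover_center','plunger_knob','head','mat_top','tray_top']: print(cam,q,find(q,cam,T))
E
```

```text
pics
{'clock': 0.0, 'qpos': [1.0927, 0.3781, 0.0796, 1.2744, -0.0, 1.4605], 'tool_pos': [0.2064, 0.5359, 0.2303], 'eef_rot': [-0.0003, 0.1828, 0.9831, -0.001], 'force': [-0.7626, -0.1284, 0.1337], 'grip_width': 0.9964, 'finger_force': 0.0}
{'scene': {'camera_matrix': array([[408.09669681,   0.        , 279.86277271],
       [  0.        , 408.09669681, 210.12024594],
       [  0.        ,   0.        ,   1.        ]]), 'pose': array([[-0.06736338, -0.84427074,  0.53166633,  1.04671115],
       [ 0.99772548, -0.055689  ,  0.03798165,  0.02035643],
       [-0.00245883,  0.53301562,  0.84610183,  0.91158309],
       [ 0.        ,  0.        ,  0.        ,  1.        ]])}, 'top': {'camera_matrix': array([[459.8273836 ,   0.        , 281.50800644],
       [  0.        , 459.8273836 , 216.4105049 ],
       [  0.        ,   0.        ,   1.        ]]), 'pose': array([[-0.0075017 ,  0.99091802, -0.134258  ,  0.42932547],
       [-0.99994578, -0.00840331, -0.00615004, -0.02694141],
       [-0.0072224 ,  0.13420458,  0.99092733,  1.16729173],
       [ 0.        ,  0.        ,  0.        ,  1. 
[... 663 characters left out ...]
]))]
top plunger_knob [(0.63, array([0.44 , 0.005, 0.134])), (0.46, array([0.551, 0.002, 0.066]))]
top head [(0.73, array([0.548, 0.006, 0.06 ]))]
top mat_top [(0.93, array([0.523, 0.327, 0.001]))]
top tray_top [(0.64, array([0.546, 0.009, 0.063])), (0.6, array([ 0.523, -0.336,  0.004]))]
scene pot0_center [(0.72, array([ 0.478, -0.356,  0.045])), (0.52, array([0.447, 0.013, 0.125]))]
scene cover_center [(0.72, array([0.584, 0.002, 0.101]))]
scene plunger_knob [(0.7, array([0.451, 0.011, 0.126])), (0.31, array([ 0.581, -0.263,  0.049]))]
scene head [(0.92, array([0.617, 0.01 , 0.064]))]
scene mat_top [(0.95, array([0.533, 0.325, 0.003]))]
scene tray_top [(0.35, array([0.445, 0.011, 0.126]))]
```

View pics/top0.png

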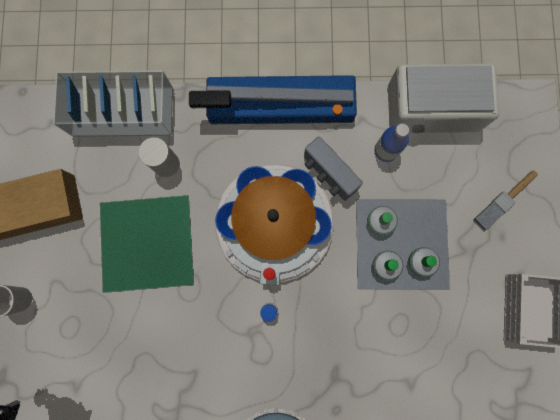

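View pics/scene0.png

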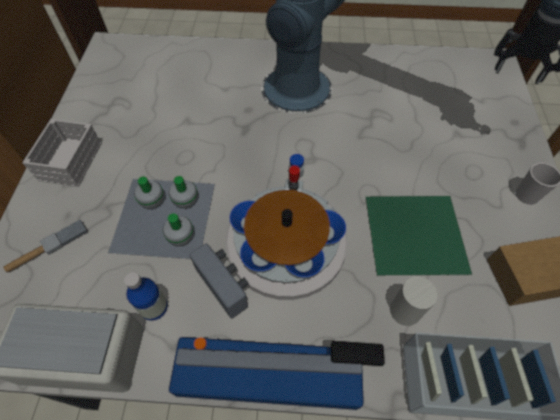

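The top view shows the carousel with its cover at (273,217), the knob at (269,274), the mat at (147,243), three pots at (384,220), (389,265) and (426,262), and the blower at (332,168). The scene view agrees. Next I measure these points precisely.

```bash
cat >> h.py <<'E'
def hsvmask(im,h0,h1,s=120,v=60):
    h=cv2.cvtColor(im,cv2.COLOR_RGB2HSV); return cv2.inRange(h,(h0,s,v),(h1,255,255))>0
def blobs(m,P,amin=15):
    n,l,stt,c=cv2.connectedComponentsWithStats(m.astype(np.uint8)); o=[]
    for i in range(1,n):
        if stt[i,4]>=amin:
            q=P[(l==i)&(P[...,2]>-1)]; o.append((c[i].round(0).tolist(),int(stt[i,4]),np.median(q,0).round(4),q.min(0).round(3),q.max(0).round(3)))
    return o
def circ(p):
    A=np.c_[2*p,np.ones(len(p))]; s=np.linalg.lstsq(A,(p**2).sum(1),rcond=None)[0]
    return s[:2],np.sqrt(s[2]+s[:2]@s[:2])
E
python3 - <<'E'
from h import *
for cam in ['top','scene']:
    im,d,P,T=shot(cam)
    Z=P[...,2]
    print(cam)
    for n,(a,b,s,v) in dict(red=(0,4,150,90),green=(50,75,140,70),mat=(60,90,80,30),blue=(105,125,130,40),amber=(8,18,130,60)).items():
        for o in blobs(hsvmask(im,a,b,s,v)&(d>0),P,25): print(n,*o)
    # fit circles with depth bands
    X=P[...,0];Y=P[...,1]
    near=np.hypot(X-.56,Y)<.2
    am=hsvmask(im,8,18,130,60)&near&(Z>.09)&(Z<.12)
    cs,_=cv2.findContours(am.astype(np.uint8),cv2.RETR_EXTERNAL,cv2.CHAIN_APPROX_NONE)
    c=max(cs,key=len)[:,0]; p=P[c[:,1],c[:,0]]; print('cover circ',cv2.minEnclosingCircle(p[:,:2].astype(np.float32)),circ(p[:,:2]),np.median(Z[am]))
    h=np.histogram(Z[near],bins=np.arange(0,.16,.004)); print(h[0].tolist())
    dk=(im.max(-1)<60)&near&(np.hypot(X-.57,Y)<.05)&(Z>.11); print('grip',P[dk].mean(0),Z[dk].max(),dk.sum())
E
```

```text
top
red [269.0, 274.0] 103 [0.4401 0.0084 0.1334] [ 0.429 -0.003  0.129] [0.453 0.02  0.137]
green [430.0, 261.0] 80 [ 0.4675 -0.3643  0.0949] [ 0.458 -0.375  0.09 ] [ 0.479 -0.355  0.099]
green [392.0, 265.0] 82 [ 0.46   -0.2762  0.0944] [ 0.45  -0.287  0.089] [ 0.471 -0.266  0.099]
mat [146.0, 244.0] 7887 [0.5201 0.3256 0.0026] [ 0.402  0.206 -0.005] [0.643 0.448 0.01 ]
mat [386.0, 218.0] 100 [ 0.5694 -0.2657  0.0943] [ 0.558 -0.281  0.073] [ 0.581 -0.255  0.1  ]
mat [429.0, 261.0] 131 [ 0.4674 -0.3615  0.0937] [ 0.456 -0.378  0.059] [ 0.479 -0.353  0.099]
mat [391.0, 265.0] 117 [ 0.459  -0.2735  0.0935] [ 0.447 -0.29   0.063] [ 0.471 -0.265  0.099]
blue [283.0, 99.0] 3974 [ 0.8618 -0.0257  0.0605] [ 0.83  -0.207  0.014] [0.94  0.167 0.068]
blue [388.0, 134.0] 126 [ 0.7641 -0.2718  0.1172] [ 0.742 -0.291  0.103] [ 0.787 -0.261  0.135]
blue [250.0, 176.0] 395 [0.6783 0.0575 0.0819] [0.635 0.006 0.061] [0.697 0.086 0.095]
blue [302.0, 180.0] 401 [ 0.6709 -0.0751  0.0821] [ 0.619 -0.098  0.062] [ 0.69  -0.025  0.095]
blue [225.0, 221.0] 423 [0.5683 0.116  0.082 ] [0.522 0.089 0.061] [
[... 3623 characters left out ...]
  1.37  -0.649]
amber [8.0, 171.0] 966 [ 0.326  -0.8691 -0.09  ] [ 0.321 -1.077 -0.385] [ 0.332 -0.798  0.074]
amber [286.0, 227.0] 4702 [0.5847 0.0026 0.0999] [ 0.452 -0.095  0.065] [0.671 0.098 0.146]
amber [200.0, 343.0] 103 [ 0.8452 -0.1584  0.0675] [ 0.831 -0.169  0.051] [ 0.855 -0.147  0.071]
cover circ ((0.5717437863349915, 0.001974276266992092), 0.10026363283395767) (array([0.57305673, 0.00162868]), np.float64(0.09662563696382352)) 0.0998501381331422
[2181, 90, 55, 57, 66, 68, 543, 1420, 104, 3, 78, 48, 13, 89, 970, 697, 221, 268, 205, 235, 467, 614, 375, 947, 1631, 2071, 249, 24, 17, 26, 21, 21, 50, 58, 12, 31, 64, 1, 0]
grip [0.57746372 0.00155091 0.13611629] 0.1484671638115852 160
```

Run:
```python
from h import *
from scipy.optimize import least_squares
for cam in ['top','scene']:
    im,d,P,T=shot(cam); X,Y,Z=P[...,0],P[...,1],P[...,2]
    near=np.hypot(X-.56,Y)<.17
    m=near&(Z>.018)&(Z<.04)
    p=P[m]; th=np.arctan2(p[:,1],p[:,0]-.56); r=np.hypot(p[:,0]-.56,p[:,1])
    b=[]
    for t in np.arange(-np.pi,np.pi,.1):
        k=(th>=t)&(th<t+.1)
        if k.sum()>4: b.append(p[k][r[k].argmax()])
    b=np.array(b)
    f=least_squares(lambda v:np.hypot(b[:,0]-v[0],b[:,1]-v[1])-v[2],[.56,0,.15],loss='soft_l1',f_scale=.003).x
    print(cam,'base',f, np.median(p[:,2]),len(b))
    bl=(np.hypot(X-.66,Y+.13)<.1)&(Z>.075)&(Z<.1)&~hsvmask(im,100,128,100,30)&~hsvmask(im,5,20,100,60)&(np.hypot(X-f[0],Y-f[1])>.13)
    q=P[bl]; rr=cv2.minAreaRect(q[:,:2].astype(np.float32)); print('blower',np.median(q,0),rr,len(q),np.degrees(np.arctan2(np.median(q[:,1])-f[1],np.median(q[:,0])-f[0])))
    # cup outer rims: blue pts near z .09
    for n,o in enumerate([(.68,.058),(.67,-.077),(.566,.118),(.55,-.117)]):
        k=hsvmask(im,105,125,120,40)&(np.hypot(X-o[0],Y-o[1])<.07)&(Z>.085)&(Z<.098)
        w=P[k]; print('rim',len(w), w.mean(0).round(3), circ(w[:,:2]))
    k=hsvmask(im,0,4,150,90)&near&(Z>.12); print('knob topz',np.percentile(P[k][:,2],[50,90]),P[k].mean(0))
```

```text
top base [ 0.57085544 -0.00060118  0.14906429] 0.030090878872442328 50
blower [ 0.6946357  -0.1479954   0.08545438] ((0.6749405264854431, -0.14635157585144043), (0.1851503849029541, 0.11044085770845413), 24.43946647644043) 1312 -49.97677982169592
rim 146 [0.678 0.055 0.089] (array([0.65261965, 0.04229334]), np.float64(0.04157084783089378))
rim 155 [ 0.667 -0.072  0.089] (array([ 0.644872  , -0.05541196]), np.float64(0.041807045450164504))
rim 150 [0.567 0.117 0.089] (array([0.56772371, 0.09163408]), np.float64(0.04190135253433997))
rim 153 [ 0.549 -0.117  0.089] (array([ 0.55382605, -0.09090369]), np.float64(0.04215920220014384))
knob topz [0.13320295 0.13532176] [0.44101779 0.00847115 0.13318086]
scene base [0.57066605 0.00074764 0.14873807] 0.02920129762236734 36
blower [ 0.69980307 -0.14455222  0.08435585] ((0.667803168296814, -0.12338091433048248), (0.17489412426948547, 0.12439636141061783), 41.17112731933594) 1474 -48.37051681371413
rim 114 [0.673 0.06  0.088] (array([0.65184554, 0.04373975]), np.float64(0.042054943379754135))
rim 101 [ 0.664 -0.069  0.088] (array([ 0.64405617, -0.05359924]), np.float64(0.042209349179343936))
rim 111 [0.557 0.12  0.088] (array([0.56709118, 0.0917758 ]), np.float64(0.04274387675025233))
rim 105 [ 0.538 -0.114  0.088] (array([ 0.55304824, -0.08986472]), np.float64(0.04177309674294297))
knob topz [0.13235552 0.13338585] [0.44254462 0.01105293 0.13197896]
```

```bash
cat >> h.py <<'E'
def go(x,y,z,yaw=None):
    """print total tool-frame deltas in row units to reach (x,y,z), tool down; yaw=heading of tool x, deg"""
    s=robot.get_state(); q=s['eef_rot']; r=R.from_quat([q[1],q[2],q[3],q[0]]); M=r.as_matrix()
    cur=np.degrees(np.arctan2(M[1,0],M[0,0])); yw=cur if yaw is None else yaw
    t=np.radians(yw); g=R.from_matrix(np.array([[np.cos(t),np.sin(t),0],[np.sin(t),-np.cos(t),0],[0,0,-1]]))
    d=M.T@(np.array([x,y,z])-s['tool_pos'])/.025
    print('t',round(s['clock'],1),'yaw',round(cur,1),'units shift',d.round(2).tolist(),'turn',((r.inv()*g).as_rotvec()/.1).round(2).tolist(),'tcp',np.round(s['tool_pos'],4).tolist())
E
python3 -c "
from h import *
go(.571,0,.2)"
```

```text
t 0.9 yaw 158.9 units shift [-21.31, -14.79, 1.25] turn [0.0, 0.0, 0.0] tcp [0.2068, 0.5366, 0.2313]
```

apply_moves --deltas '[[[-0.97, -0.67, 0, 0, 0, 0], [-0.97, -0.67, 0, 0, 0, 0], [-0.97, -0.67, 0, 0, 0, 0], [-0.97, -0.67, 0, 0, 0, 0], [-0.97, -0.67, 0, 0, 0, 0], [-0.97, -0.67, 0, 0, 0, 0], [-0.97, -0.67, 0, 0, 0, 0], [-0.97, -0.67, 0, 0, 0, 0], [-0.97, -0.67, 0, 0, 0, 0], [-0.97, -0.67, 0, 0, 0, 0], [-0.97, -0.67, 0, 0, 0, 0], [-0.97, -0.67, 0, 0, 0, 0], [-0.97, -0.67, 0, 0, 0, 0], [-0.97, -0.67, 0, 0, 0, 0], [-0.97, -0.67, 0, 0, 0, 0], [-0.97, -0.67, 0, 0, 0, 0], [-0.97, -0.67, 0, 0, 0, 0], [-0.97, -0.67, 0.3, 0, 0, 0], [-0.97, -0.67, 0.3, 0, 0, 0], [-0.97, -0.67, 0.3, 0, 0, 0]]]' --jaw -0.3 --newtons 60

```text
clock: 2.9
tool_pos: [0.5396, 0.0485, 0.2087]
eef_rot: [0.0, 0.183, 0.983, 0.0]
force: [0.5, 0.8, 0.7]
grip_width: 0.65
finger_force: 0.0
```

Run:
```python
from h import *
go(.571,0,.2)
im,d,P,T=shot('wrist','w1')
print(find('cover_center','wrist',T,2))
m=(im.max(-1)<60)&(np.hypot(P[...,0]-.571,P[...,1])<.03)&(P[...,2]>.11)
if m.any(): print(P[m].mean(0),P[m].min(0),P[m].max(0))
```

```text
t 2.9 yaw 158.9 units shift [-1.87, -1.36, 0.35] turn [0.0, 0.0, 0.0] tcp [0.5396, 0.0485, 0.2087]
[(0.91, array([0.549, 0.009, 0.099]))]
[0.56768442 0.00445115 0.13708766] [ 0.55828712 -0.00985869  0.11006337] [0.58380892 0.01381619 0.1464792 ]
```

apply_moves --deltas '[[[-0.95, -0.68, 0, 0, 0, 0], [-0.95, -0.68, 0, 0, 0, 0], [0, 0, 0.8, 0, 0, 0], [0, 0, 0.8, 0, 0, 0], [0, 0, 0.8, 0, 0, 0], [0, 0, 0.8, 0, 0, 0], [0, 0, 0.65, 0, 0, 0], [0, 0, 0, 0, 0, 0]]]'

```text
clock: 3.8
tool_pos: [0.5686, 0.0017, 0.1104]
eef_rot: [-0.002, 0.183, 0.983, 0.0]
force: [-0.8, 0.0, 0.1]
grip_width: 0.649
finger_force: 0.0
```

apply_moves --deltas '[[[0, 0, 0, 0, 0, 0], [0, 0, 0, 0, 0, 0], [0, 0, 0, 0, 0, 0], [0, 0, 0, 0, 0, 0], [0, 0, 0, 0, 0, 0], [0, 0, 0, 0, 0, 0]]]' --jaw 1

```text
clock: 4.4
tool_pos: [0.5719, 0.0008, 0.1141]
eef_rot: [0.001, 0.183, 0.983, 0.0]
force: [-1.2, 0.8, 6.8]
grip_width: 0.292
finger_force: 59.4
```

apply_moves --deltas '[[[0, 0, -0.3, 0, 0, 0], [0, 0, -0.6, 0, 0, 0], [0, 0, -0.9, 0, 0, 0], [0, 0, -1, 0, 0, 0], [0, 0, -1, 0, 0, 0], [0, 0, -0.8, 0, 0, 0], [0.25, 0.44, 0, 0, 0, 0], [0.5, 0.88, 0, 0, 0, 0], [0.5, 0.88, 0, 0, 0, 0], [0.5, 0.88, 0, 0, 0, 0], [0.5, 0.88, 0, 0, 0, 0], [0.5, 0.88, 0, 0, 0, 0], [0.5, 0.88, 0, 0, 0, 0], [0.5, 0.88, 0, 0, 0, 0], [0.5, 0.88, 0, 0, 0, 0], [0.5, 0.88, 0, 0, 0, 0], [0.5, 0.88, 0, 0, 0, 0], [0.5, 0.88, 0, 0, 0, 0], [0.5, 0.88, 0, 0, 0, 0], [0.25, 0.44, 0, 0, 0, 0]]]'

```text
clock: 6.4
tool_pos: [0.5202, 0.3283, 0.2257]
eef_rot: [-0.001, 0.182, 0.983, -0.0]
force: [-0.5, -0.7, -3.7]
grip_width: 0.292
finger_force: 59.3
```

Run:
```python
from h import *
im,d,P,T=shot('top','t2'); X,Y,Z=P[...,0],P[...,1],P[...,2]
am=hsvmask(im,8,18,130,60)&(np.hypot(X-.521,Y-.327)<.15)&(Z>.1)
print('cover z',np.percentile(Z[am],[5,50,95]), circ(P[am][:,:2])[0], P[am].mean(0),P[am].min(0),P[am].max(0))
m=hsvmask(im,0,4,150,90)&(np.hypot(X-.45,Y)<.2)&(Z>.1); print('knob',P[m].mean(0))
go(.521,.327,.03)
T0=pose('scene')
im,d,P,T=shot('scene')
am=hsvmask(im,8,18,130,60)&(np.hypot(P[...,0]-.521,P[...,1]-.327)<.15)&(P[...,2]>.1)
q=P[am]; A=np.c_[q[:,:2],np.ones(len(q))]; print('scene plane',np.linalg.lstsq(A,q[:,2],rcond=None)[0],np.percentile(q[:,2],[5,50,95]))
```

```text
cover z [0.20616403 0.21190892 0.21674378] [0.52019919 0.32384229] [0.51578397 0.31006871 0.21229089] [0.42303784 0.22789228 0.20011578] [0.62014498 0.4206942  0.39806004]
knob [0.44100517 0.00859503 0.13333488]
t 6.5 yaw 159.1 units shift [-0.09, -0.08, 7.83] turn [-0.0, -0.03, 0.0] tcp [0.5202, 0.3294, 0.2259]
scene plane [-0.02476284  0.00853811  0.22229589] [0.20560412 0.21123443 0.21550802]
```

apply_moves --deltas '[[[-0.09, -0.08, 0.5, 0, 0, 0], [0, 0, 1, 0, 0, 0], [0, 0, 1, 0, 0, 0], [0, 0, 1, 0, 0, 0], [0, 0, 1, 0, 0, 0], [0, 0, 1, 0, 0, 0], [0, 0, 1, 0, 0, 0], [0, 0, 0.6, 0, 0, 0], [0, 0, 0.3, 0, 0, 0], [0, 0, 0.2, 0, 0, 0], [0, 0, 0.1, 0, 0, 0], [0, 0, 0, 0, 0, 0]]]'

```text
clock: 7.7
tool_pos: [0.524, 0.3234, 0.0356]
eef_rot: [0.0, 0.183, 0.983, 0.0]
force: [-0.3, -0.1, -3.5]
grip_width: 0.283
finger_force: 59.4
```

apply_moves --deltas '[[[0, 0, 0.1, 0, 0, 0], [0, 0, 0.06, 0, 0, 0], [0, 0, 0.04, 0, 0, 0], [0, 0, 0, 0, 0, 0]]]'

```text
clock: 8.1
tool_pos: [0.5235, 0.3235, 0.0301]
eef_rot: [0.0, 0.183, 0.983, 0.0]
force: [0.8, -0.2, -2.7]
grip_width: 0.285
finger_force: 59.4
```

apply_moves --deltas '[[[0, 0, 0.06, 0, 0, 0], [0, 0, 0.04, 0, 0, 0], [0, 0, 0, 0, 0, 0]]]'

```text
clock: 8.4
tool_pos: [0.5234, 0.3234, 0.0274]
eef_rot: [-0.0, 0.183, 0.983, -0.0]
force: [0.2, 0.0, -2.9]
grip_width: 0.284
finger_force: 59.4
```

apply_moves --deltas '[[[0, 0, 0.06, 0, 0, 0], [0, 0, 0.04, 0, 0, 0], [0, 0, 0, 0, 0, 0]]]'

```text
clock: 8.7
tool_pos: [0.5237, 0.3235, 0.0267]
eef_rot: [0.0, 0.183, 0.983, 0.0]
force: [-3.1, -1.2, 6.9]
grip_width: 0.284
finger_force: 60.5
```

apply_moves --deltas '[[[0, 0, 0, 0, 0, 0], [0, 0, 0, 0, 0, 0], [0, 0, 0, 0, 0, 0], [0, 0, 0, 0, 0, 0], [0, 0, -0.4, 0, 0, 0], [0, 0, -0.8, 0, 0, 0], [0, 0, -1, 0, 0, 0], [0, 0, -1, 0, 0, 0], [0, 0, -1, 0, 0, 0], [0, 0, -1, 0, 0, 0], [0, 0, -1, 0, 0, 0], [0, 0, -1, 0, 0, 0]]]' --jaw -0.3

```text
clock: 9.9
tool_pos: [0.5235, 0.3234, 0.207]
eef_rot: [0.0, 0.183, 0.983, 0.0]
force: [-0.3, 0.3, 0.8]
grip_width: 0.65
finger_force: 0.0
```

apply_moves --deltas '[[[-0.11, -0.99, 0, 0, 0, 0], [-0.11, -0.99, 0, 0, 0, 0], [-0.11, -0.99, 0, 0, 0, 0], [-0.11, -0.99, 0, 0, 0, 0], [-0.11, -0.99, 0, 0, 0, 0], [-0.11, -0.99, 0, 0, 0, 0], [-0.11, -0.99, 0, 0, 0, 0], [-0.11, -0.99, 0, 0, 0, 0], [-0.11, -0.99, 0, 0, 0, 0], [-0.11, -0.99, 0, 0, 0, 0], [-0.11, -0.99, 0, 0, 0, 0], [-0.11, -0.99, 0, 0, 0, 0], [-0.11, -0.99, 0, 0, 0, 0], [0, 0, 0, 0, 0, 0]]]'

```text
clock: 11.3
tool_pos: [0.4407, 0.0083, 0.2058]
eef_rot: [0.0, 0.185, 0.983, -0.0]
force: [-0.4, 0.7, -0.2]
grip_width: 0.649
finger_force: 0.0
```

Run:
```python
from h import *
im,d,P,T=shot('scene','s2'); X,Y,Z=P[...,0],P[...,1],P[...,2]
am=hsvmask(im,8,18,130,60)&(np.hypot(X-.521,Y-.327)<.15)&(Z>.0)
print('cover z',np.percentile(Z[am],[5,50,95]), P[am].mean(0),P[am].min(0),P[am].max(0))
m=hsvmask(im,0,4,150,90)&(np.hypot(X-.45,Y)<.2)&(Z>.1); print('knob',P[m].mean(0))
im,d,P,T=shot('wrist','w2'); X,Y,Z=P[...,0],P[...,1],P[...,2]
m=hsvmask(im,0,4,150,60)&(np.hypot(X-.45,Y)<.2)&(Z>.1); print('knob w',P[m].mean(0),P[m].min(0),P[m].max(0), np.percentile(P[m][:,2],95))
k=m&(Z>np.percentile(P[m][:,2],95)-.005); print(circ(P[k][:,:2]),P[k].mean(0),P[k].min(0),P[k].max(0))
go(.441,.009,.0965)
```

```text
cover z [0.00631978 0.01196346 0.01661368] [0.5320158  0.32230983 0.01178126] [4.23786375e-01 2.25182731e-01 1.56669825e-04] [0.62331223 0.42436495 0.05591822]
knob [0.44271724 0.01072689 0.13228859]
knob w [0.43710904 0.0119656  0.12993436] [ 0.37672465 -0.00196767  0.10036384] [0.4522374  0.03568817 0.34759105] 0.13308300062344272
(array([0.43232773, 0.01384439]), np.float64(0.012064995482748971)) [0.43854344 0.01140671 0.13252945] [ 0.37672465 -0.00196767  0.12817494] [0.4522374  0.03568817 0.34759105]
t 11.4 yaw 158.9 units shift [0.0, -0.05, 4.37] turn [0.01, 0.01, 0.0] tcp [0.4414, 0.0102, 0.2057]
```

View pics/w2.png

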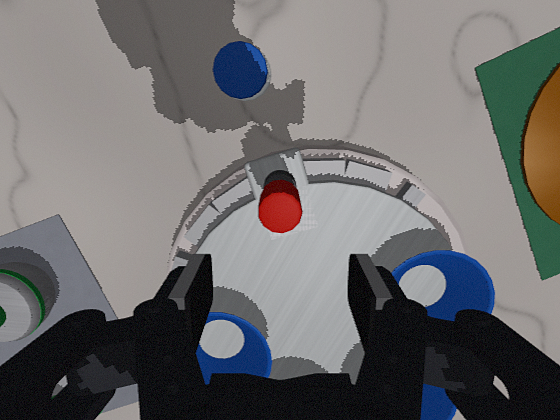

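The wrist view shows the knob at (280,212), between the open fingers, and the cover lies flat inside the mat. Now I lower onto the knob.

apply_moves --deltas '[[[0, -0.05, 1, 0, 0, 0], [0, 0, 1, 0, 0, 0], [0, 0, 1, 0, 0, 0], [0, 0, 0.9, 0, 0, 0], [0, 0, 0.45, 0, 0, 0], [0, 0, 0, 0, 0, 0]]]'

```text
clock: 12.0
tool_pos: [0.4396, 0.01, 0.0952]
eef_rot: [-0.001, 0.182, 0.983, 0.0]
force: [0.4, 0.3, -0.2]
grip_width: 0.647
finger_force: 0.0
```

apply_moves --deltas '[[[0, 0, 0, 0, 0, 0], [0, 0, 0, 0, 0, 0], [0, 0, 0, 0, 0, 0], [0, 0, 0, 0, 0, 0], [0, 0, 0, 0, 0, 0], [0, 0, 0, 0, 0, 0]]]' --jaw 1

```text
clock: 12.6
tool_pos: [0.442, 0.0091, 0.0975]
eef_rot: [0.001, 0.183, 0.983, 0.0]
force: [-0.0, -0.1, 5.3]
grip_width: 0.31
finger_force: 58.8
```

apply_moves --deltas '[[[0, 0, -0.2, 0, 0, 0], [0, 0, -0.2, 0, 0, 0], [0, 0, 0, 0, 0, 0]]]'

```text
clock: 12.9
tool_pos: [0.4418, 0.0091, 0.1067]
eef_rot: [0.001, 0.183, 0.983, 0.0]
force: [5.9, -0.7, -8.6]
grip_width: 0.31
finger_force: 59.4
```

Run:
```python
from h import *
st()
im,d,P,T=shot('scene'); X,Y,Z=P[...,0],P[...,1],P[...,2]
m=hsvmask(im,0,4,150,60)&(np.hypot(X-.45,Y)<.2)&(Z>.1); print(m.sum(),P[m].mean(0),P[m].max(0))
# arc rows: per-row units for +0.05 rad ccw about axis from the current pose, tool frame
s=robot.get_state(); q=s['eef_rot']; M=R.from_quat([q[1],q[2],q[3],q[0]]).as_matrix()
ax=np.array([.571,0,0]); p=np.array(s['tool_pos'])
print('knob angle',np.degrees(np.arctan2(p[1],p[0]-.571)),np.hypot(p[0]-.571,p[1]))
for a in (.05,.1,.785):
    Q=R.from_euler('z',a); d=Q.apply(p-ax)+ax-p; print(a,(M.T@d/.025).round(3))
```

```text
{'clock': 12.9, 'qpos': [-0.1234, 0.1957, -0.5076, 0.8656, 0.0005, 0.2445], 'tool_pos': [0.4418, 0.0091, 0.1067], 'eef_rot': [0.0009, 0.1829, 0.9831, 0.0003], 'force': [5.8668, -0.7301, -8.5711], 'grip_width': 0.3105, 'finger_force': 59.4426}
70 [0.44811536 0.00850804 0.1349837 ] [0.46351352 0.01709777 0.17280457]
knob angle 175.9437439760609 0.1295269576400739
0.05 [-0.082 -0.246 -0.   ]
0.1 [-0.176 -0.487 -0.   ]
0.785 [-2.522e+00 -3.058e+00  1.000e-03]
```

apply_moves --deltas '[[[-0.041, -0.123, 0, 0, 0, -0.25], [-0.082, -0.246, 0, 0, 0, -0.5], [-0.082, -0.246, 0, 0, 0, -0.5], [-0.082, -0.246, 0, 0, 0, -0.5], [-0.082, -0.246, 0, 0, 0, -0.5], [-0.082, -0.246, 0, 0, 0, -0.5], [-0.082, -0.246, 0, 0, 0, -0.5], [-0.082, -0.246, 0, 0, 0, -0.5], [-0.082, -0.246, 0, 0, 0, -0.5], [-0.082, -0.246, 0, 0, 0, -0.5], [-0.082, -0.246, 0, 0, 0, -0.5], [-0.082, -0.246, 0, 0, 0, -0.5], [-0.082, -0.246, 0, 0, 0, -0.5], [-0.082, -0.246, 0, 0, 0, -0.5], [-0.041, -0.123, 0, 0, 0, -0.25], [0, 0, 0, 0, 0, 0]]]'

```text
clock: 14.55
tool_pos: [0.466, -0.0751, 0.1057]
eef_rot: [0.001, -0.166, 0.986, 0.002]
force: [6.2, 4.2, -8.9]
grip_width: 0.315
finger_force: 59.6
```

```bash
cat >> h.py <<'E'
def knob():
    s=robot.get_state(); q=s['eef_rot']; M=R.from_quat([q[1],q[2],q[3],q[0]]).as_matrix(); p=np.array(s['tool_pos'])-[.571,0,0]
    a=np.arctan2(p[1],p[0]); print('t',s['clock'],'knob deg',np.degrees(a).round(2),'r',np.hypot(p[0],p[1]).round(4),'z',p[2].round(4),'yaw',np.degrees(np.arctan2(M[1,0],M[0,0])).round(2),'F tan,rad,z',np.round([s['force']@np.array([-np.sin(a),np.cos(a),0]),s['force']@np.array([np.cos(a),np.sin(a),0]),s['force'][2]],2),'grip',round(s['grip_width'],3),'q6',round(s['qpos'][5],2))
E
python3 - <<'E'
from h import *
knob()
im,d,P,T=shot('top','t3'); X,Y,Z=P[...,0],P[...,1],P[...,2]
m=hsvmask(im,105,125,120,40)&(np.hypot(X-.571,Y)<.16)&(Z>.085)&(Z<.098)
n,l,s,c=cv2.connectedComponentsWithStats(m.astype(np.uint8))
for i in range(1,n):
    if s[i,4]>60: w=P[l==i][:,:2]; cc=circ(w); print(s[i,4],cc, np.degrees(np.arctan2(cc[0][1],cc[0][0]-.571)))
E
```

```text
t 14.55 knob deg -144.41 r 0.1291 z 0.1057 yaw -160.9 F tan,rad,z [ 0.18 -7.54 -8.95] grip 0.315 q6 -0.63
313 (array([0.66231057, 0.00559298]), np.float64(0.04192614473834531)) 3.5051202547092757
256 (array([ 0.61627144, -0.08023959]), np.float64(0.04202316006543835)) -60.568169151705625
300 (array([0.60506227, 0.08440911]), np.float64(0.04211865029420569)) 68.02405707587037
323 (array([0.50917617, 0.06772177]), np.float64(0.042044036876740576)) 132.39324089939848
```

View pics/t3.png

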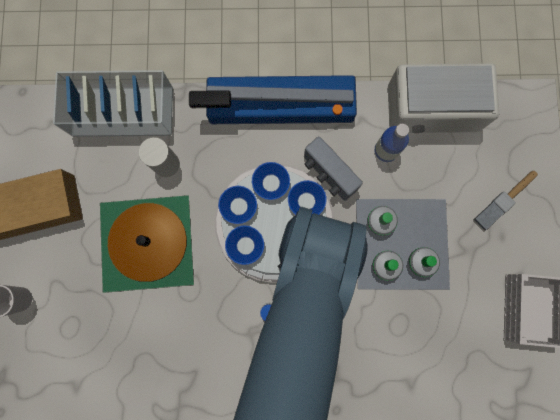

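apply_moves --deltas '[[[-0.033, -0.099, 0, 0, 0, -0.2], [-0.016, -0.049, 0, 0, 0, -0.1], [-0.016, -0.049, 0, 0, 0, -0.1], [-0.016, -0.049, 0, 0, 0, -0.1], [-0.016, -0.049, 0, 0, 0, -0.1], [0, 0, 0, 0, 0, 0]]]'

```text
clock: 15.2
tool_pos: [0.4705, -0.0809, 0.1056]
eef_rot: [0.001, -0.195, 0.981, 0.002]
force: [5.6, 4.2, -8.4]
grip_width: 0.313
finger_force: 59.7
```

```bash
python3 -c "
from h import *
knob()"
```

```text
t 15.2 knob deg -141.17 r 0.129 z 0.1056 yaw -157.48 F tan,rad,z [ 0.27 -6.98 -8.42] grip 0.313 q6 -0.7
```

apply_moves --deltas '[[[-0.016, -0.049, 0, 0, 0, -0.1], [-0.016, -0.049, 0, 0, 0, -0.1], [0, 0, 0, 0, 0, 0]]]'

```text
clock: 15.5
tool_pos: [0.4721, -0.0828, 0.1055]
eef_rot: [0.001, -0.205, 0.979, 0.002]
force: [5.7, 4.3, -8.6]
grip_width: 0.313
finger_force: 59.7
```

apply_moves --deltas '[[[-0.016, -0.049, 0, 0, 0, -0.1], [-0.016, -0.049, 0, 0, 0, -0.1], [0, 0, 0, 0, 0, 0]]]'

```text
clock: 15.8
tool_pos: [0.4738, -0.0846, 0.1055]
eef_rot: [0.001, -0.215, 0.977, 0.002]
force: [5.1, 4.7, -9.0]
grip_width: 0.314
finger_force: 59.7
```

```bash
python3 -c "
from h import *
knob()"
```

```text
t 15.8 knob deg -138.95 r 0.1289 z 0.1055 yaw -155.19 F tan,rad,z [-0.2  -6.92 -9.02] grip 0.314 q6 -0.74
```

apply_moves --deltas '[[[-0.016, -0.049, 0, 0, 0, -0.1], [-0.016, -0.049, 0, 0, 0, -0.1], [0, 0, 0, 0, 0, 0]]]'

```text
clock: 16.1
tool_pos: [0.4755, -0.0865, 0.1055]
eef_rot: [0.001, -0.225, 0.974, 0.002]
force: [5.2, 3.9, -7.7]
grip_width: 0.316
finger_force: 59.7
```

apply_moves --deltas '[[[-0.016, -0.049, 0, 0, 0, -0.1], [-0.016, -0.049, 0, 0, 0, -0.1], [0, 0, 0, 0, 0, 0]]]'

```text
clock: 16.4
tool_pos: [0.4757, -0.0868, 0.1048]
eef_rot: [-0.0, -0.234, 0.972, 0.004]
force: [2.2, 8.4, -7.6]
grip_width: 0.312
finger_force: 59.9
```

```bash
python3 -c "
from h import *
knob()"
```

```text
t 16.4 knob deg -137.68 r 0.1289 z 0.1048 yaw -152.98 F tan,rad,z [-4.74 -7.31 -7.64] grip 0.312 q6 -0.79
```

apply_moves --deltas '[[[0.016, 0.049, 0, 0, 0, 0.1], [0.016, 0.049, 0, 0, 0, 0.1], [0.016, 0.049, 0, 0, 0, 0.1], [0.013, 0.04, 0, 0, 0, 0.08], [0, 0, 0, 0, 0, 0]]]'

```text
clock: 16.9
tool_pos: [0.474, -0.0848, 0.1056]
eef_rot: [0.001, -0.216, 0.976, 0.002]
force: [5.1, 4.2, -8.5]
grip_width: 0.312
finger_force: 59.7
```

apply_moves --deltas '[[[0, 0, 0.2, 0, 0, 0], [0, 0, 0.2, 0, 0, 0], [0, 0, 0.1, 0, 0, 0], [0, 0, 0.05, 0, 0, 0], [0, 0, 0, 0, 0, 0]]]'

```text
clock: 17.4
tool_pos: [0.474, -0.0849, 0.0919]
eef_rot: [0.001, -0.216, 0.976, 0.002]
force: [4.6, 3.2, -7.3]
grip_width: 0.314
finger_force: 59.8
```

```bash
python3 -c "
from h import *
knob()"
```

```text
t 17.4 knob deg -138.8 r 0.1289 z 0.0919 yaw -155.08 F tan,rad,z [ 0.56 -5.57 -7.29] grip 0.314 q6 -0.75
```

apply_moves --deltas '[[[0, 0, 0.15, 0, 0, 0], [0, 0, 0.13, 0, 0, 0], [0, 0, 0.05, 0, 0, 0], [0, 0, 0, 0, 0, 0]]]'

```text
clock: 17.8
tool_pos: [0.4748, -0.0856, 0.0857]
eef_rot: [0.001, -0.216, 0.976, 0.001]
force: [1.6, 3.7, 6.7]
grip_width: 0.314
finger_force: 61.8
```

```bash
python3 -c "
from h import *
knob()"
```

```text
t 17.8 knob deg -138.34 r 0.1288 z 0.0857 yaw -155.04 F tan,rad,z [-1.69 -3.65  6.72] grip 0.314 q6 -0.75
```

apply_moves --deltas '[[[0, 0, 0, 0, 0, 0], [0, 0, 0, 0, 0, 0], [0, 0, 0, 0, 0, 0], [0, 0, 0, 0, 0, 0], [0, 0, -0.5, 0, 0, 0], [0, 0, -1, 0, 0, 0], [0, 0, -1, 0, 0, 0], [0, 0, -1, 0, 0, 0], [0, 0, -1, 0, 0, 0], [0, 0, -1, 0, 0, 0], [0, 0, -0.5, 0, 0, 0], [0, 0, 0, 0, 0, 0]]]' --jaw -0.3

```text
clock: 19.0
tool_pos: [0.4749, -0.0869, 0.2361]
eef_rot: [0.002, -0.215, 0.977, -0.001]
force: [0.6, -0.6, 0.2]
grip_width: 0.648
finger_force: 0.0
```

```bash
cat >> h.py <<'E'
def pots(im,P,cen=(.52,-.33),rad=.2):
    X,Y,Z=P[...,0],P[...,1],P[...,2]
    m=hsvmask(im,55,85,120,40)&(np.hypot(X-cen[0],Y-cen[1])<rad)&(Z>.045)
    n,l,s,c=cv2.connectedComponentsWithStats(m.astype(np.uint8)); o=[]
    for i in range(1,n):
        if s[i,4]<30: continue
        w=P[l==i]; top=np.percentile(w[:,2],97); k=w[w[:,2]>top-.006]
        o.append((c[i].round().tolist(),int(s[i,4]),cv2.minEnclosingCircle(k[:,:2].astype(np.float32)),k.mean(0).round(4).tolist(),round(float(top),4)))
    return o
def cups(im,P):
    X,Y,Z=P[...,0],P[...,1],P[...,2]
    m=hsvmask(im,105,125,120,40)&(np.hypot(X-.571,Y)<.16)&(Z>.085)&(Z<.098)
    n,l,s,c=cv2.connectedComponentsWithStats(m.astype(np.uint8)); o=[]
    for i in range(1,n):
        if s[i,4]>60:
            cc,r=circ(P[l==i][:,:2]); o.append((cc.round(4).tolist(),round(float(r),4),np.degrees(np.arctan2(cc[1],cc[0]-.571)).round(1)))
    return o
E
python3 - <<'E'
from h import *
st()
for cam in ['top','scene','wrist']:
    im,d,P,T=shot(cam,cam[0]+'4'); X,Y,Z=P[...,0],P[...,1],P[...,2]
    m=hsvmask(im,0,4,150,60)&(np.hypot(X-.45,Y)<.2)&(Z>.08)
    if m.sum()>5: print(cam,'knob',m.sum(),P[m].mean(0),np.percentile(P[m],95,axis=0))
    print(*cups(im,P),sep='\n'); print(*pots(im,P),sep='\n')
E
```

```text
{'clock': 19.0, 'qpos': [-0.3125, 0.1855, -0.1668, 1.2147, -0.0, -0.7466], 'tool_pos': [0.4749, -0.0869, 0.2361], 'eef_rot': [0.0016, -0.2153, 0.9765, -0.001], 'force': [0.5565, -0.6167, 0.2284], 'grip_width': 0.6478, 'finger_force': 0.0}
([0.661, 0.0154], 0.042, np.float64(9.7))
([0.625, -0.0742], 0.0416, np.float64(-53.9))
([0.5957, 0.0876], 0.0421, np.float64(74.3))
([0.5021, 0.0608], 0.0423, np.float64(138.6))
([429.0, 261.0], 120, ((0.4675772786140442, -0.36534538865089417), 0.012144550681114197), [0.4676, -0.3652, 0.0948], 0.0974)
([394.0, 265.0], 58, ((0.4588797092437744, -0.2777685821056366), 0.011994213797152042), [0.4582, -0.2794, 0.0951], 0.0986)
scene knob 131 [ 0.47806719 -0.08479339  0.11447969] [ 0.48666    -0.0747145   0.12185101]
([0.5015, 0.0622], 0.0421, np.float64(138.2))
([0.5951, 0.0891], 0.0423, np.float64(74.9))
([0.6239, -0.0732], 0.0422, np.float64(-54.1))
([0.66, 0.017], 0.0424, np.float64(10.8))
([144.0, 184.0], 120, ((0.46911805868148804, -0.3644791543483734), 0.012056170031428337), [0.4691, -0.3635, 0.093], 0.0954)
([180.0, 184.0], 110, ((0.4609775245189667, -0.27764761447906494), 0.012934855185449123), [0.4613, -0.2748, 0.0933], 0.0955)
([174.0, 221.0], 130, ((0.570418119430542, -0.26668745279312134), 0.012079501524567604), [0.5708, -0.2661, 0.0935], 0.0957)
wrist knob 1247 [ 0.47009887 -0.08730692  0.11863306] [ 0.48252853 -0.07621254  0.12114287]
([0.5004, 0.0614], 0.0427, np.float64(139.0))
([0.6219, -0.0737], 0.0424, np.float64(-55.3))
([0.5949, 0.0622], 0.0187, np.float64(69.0))
([0.6541, 0.0133], 0.0384, np.float64(9.1))
([0.665, -0.0738], 0.0031, np.float64(-38.1))
([0.5992, 0.1272], 0.0091, np.float64(77.5))
([61.0, 63.0], 1890, ((0.458101749420166, -0.2757388651371002), 0.013041662983596325), [0.4577, -0.2747, 0.0929], 0.0945)
([35.0, 196.0], 1627, ((0.5679802298545837, -0.26720479130744934), 0.013279884122312069), [0.5672, -0.2661, 0.0928], 0.0943)
```

```bash
python3 -c "
from h import *
go(.5695,-.2665,.15)"
```

```text
t 19.1 yaw -155.1 units shift [-0.47, -8.17, 3.32] turn [0.01, -0.01, -0.0] tcp [0.4731, -0.0863, 0.2333]
```

apply_moves --deltas '[[[-0.05, -0.9, 0, 0, 0, 0], [-0.05, -0.9, 0, 0, 0, 0], [-0.05, -0.9, 0, 0, 0, 0], [-0.05, -0.9, 0.4, 0, 0, 0], [-0.05, -0.9, 0.5, 0, 0, 0], [-0.05, -0.9, 0.5, 0, 0, 0], [-0.05, -0.9, 0.6, 0, 0, 0], [-0.05, -0.9, 0.6, 0, 0, 0], [-0.05, -0.9, 0.6, 0, 0, 0], [0, 0, 0, 0, 0, 0], [0, 0, 0, 0, 0, 0]]]'

```text
clock: 20.25
tool_pos: [0.5679, -0.2648, 0.1525]
eef_rot: [-0.001, -0.215, 0.977, 0.001]
force: [-0.0, -0.2, 0.6]
grip_width: 0.65
finger_force: 0.0
```

Run:
```python
from h import *
im,d,P,T=shot('wrist','w5'); print(*pots(im,P),sep='\n')
go(.5695,-.2665,.062)
```

```text
([196.0, 1.0], 64, ((0.4765304625034332, -0.3599097728729248), 0.004935585893690586), [0.4771, -0.3596, 0.0583], 0.0612)
([346.0, 28.0], 2588, ((0.47627246379852295, -0.28341659903526306), 0.031300757080316544), [0.4595, -0.2765, 0.0936], 0.0945)
([274.0, 214.0], 1940, ((0.5435127019882202, -0.2792048156261444), 0.04039153829216957), [0.5677, -0.268, 0.0937], 0.0942)
t 20.3 yaw -155.1 units shift [-0.02, -0.1, 3.66] turn [0.02, -0.01, -0.0] tcp [0.5683, -0.2646, 0.1536]
```

apply_moves --deltas '[[[0.03, -0.08, 0.7, 0, 0, 0], [0, 0, 0.8, 0, 0, 0], [0, 0, 0.8, 0, 0, 0], [0, 0, 0.8, 0, 0, 0], [0, 0, 0.5, 0, 0, 0], [0, 0, 0, 0, 0, 0]]]'

```text
clock: 20.9
tool_pos: [0.5678, -0.266, 0.063]
eef_rot: [-0.001, -0.216, 0.976, 0.001]
force: [0.0, 0.6, -0.4]
grip_width: 0.647
finger_force: 0.0
```

apply_moves --deltas '[[[0, 0, 0, 0, 0, 0], [0, 0, 0, 0, 0, 0], [0, 0, 0, 0, 0, 0], [0, 0, 0, 0, 0, 0], [0, 0, 0, 0, 0, 0], [0, 0, -0.2, 0, 0, 0], [0, 0, -0.6, 0, 0, 0], [0, 0, -1, 0, 0, 0], [0, 0, -1, 0, 0, 0], [0, 0, -1, 0, 0, 0], [0, 0, -1, 0, 0, 0], [0, 0, -1, 0, 0, 0], [0, 0, -1, 0, 0, 0], [0, 0, -0.5, 0, 0, 0], [0, 0, 0, 0, 0, 0]]]' --jaw 1

```text
clock: 22.4
tool_pos: [0.5702, -0.2683, 0.249]
eef_rot: [0.001, -0.215, 0.977, -0.001]
force: [0.6, 0.8, -2.0]
grip_width: 0.28
finger_force: 59.1
```

```bash
python3 -c "
from h import *
go(.6605,.0155,.15)"
```

```text
t 22.4 yaw -155.1 units shift [-8.04, 8.79, 3.95] turn [-0.03, 0.02, -0.0] tcp [0.5702, -0.2683, 0.249]
```

apply_moves --deltas '[[[-0.4, 0.44, 0, 0, 0, 0], [-0.8, 0.88, 0, 0, 0, 0], [-0.8, 0.88, 0, 0, 0, 0], [-0.8, 0.88, 0, 0, 0, 0], [-0.8, 0.88, 0, 0, 0, 0], [-0.8, 0.88, 0, 0, 0, 0], [-0.8, 0.88, 0, 0, 0, 0], [-0.8, 0.88, 0, 0, 0, 0], [-0.8, 0.88, 0, 0, 0, 0], [-0.8, 0.88, 0, 0, 0, 0], [-0.44, 0.44, 0, 0, 0, 0], [0, 0, 0, 0, 0, 0], [0, 0, 0, 0, 0, 0]]]'

```text
clock: 23.7
tool_pos: [0.6585, 0.0164, 0.2459]
eef_rot: [-0.001, -0.216, 0.976, -0.0]
force: [-0.6, 0.9, -3.3]
grip_width: 0.284
finger_force: 59.2
```

Run:
```python
from h import *
go(.6605,.0155,.15)
im,d,P,T=shot('wrist','w6'); print(*pots(im,P,(.66,.015),.06),sep='\n'); print(*cups(im,P),sep='\n')
```

```text
t 23.7 yaw -155.1 units shift [-0.06, -0.07, 3.83] turn [0.0, -0.02, -0.0] tcp [0.6585, 0.0164, 0.2459]
([283.0, 178.0], 404, ((0.6413189172744751, 0.010268515907227993), 0.0315248928964138), [0.6282, 0.0045, 0.2181], 0.2201)
([280.0, 281.0], 5801, ((0.6579629778862, 0.01644255965948105), 0.013540743850171566), [0.6562, 0.0157, 0.2727], 0.274)
([0.5016, 0.0622], 0.0427, np.float64(138.1))
([0.6233, -0.0737], 0.0429, np.float64(-54.6))
([0.5949, 0.0888], 0.0429, np.float64(74.9))
([0.6594, 0.0163], 0.0426, np.float64(10.4))
```

View pics/w6.png

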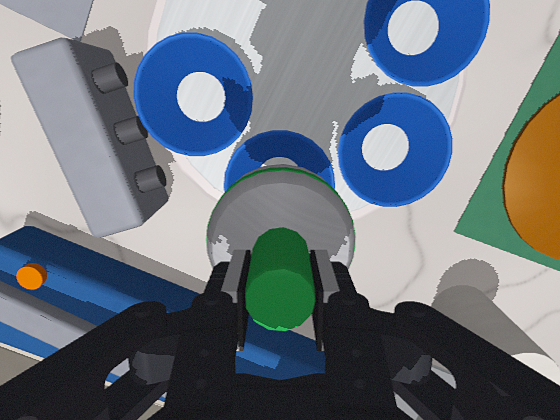

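The wrist view shows the pot held upright at (280,281), directly over the empty cup at (280,170). Lowering it.

apply_moves --deltas '[[[-0.04, -0.04, 0.5, 0, 0, 0], [0, 0, 1, 0, 0, 0], [0, 0, 1, 0, 0, 0], [0, 0, 0.8, 0, 0, 0], [0, 0, 0.5, 0, 0, 0], [0, 0, 0.3, 0, 0, 0], [0, 0, 0.1, 0, 0, 0], [0, 0, 0, 0, 0, 0]]]'

```text
clock: 24.55
tool_pos: [0.6607, 0.0158, 0.1423]
eef_rot: [0.0, -0.215, 0.977, -0.0]
force: [0.6, -0.2, -3.6]
grip_width: 0.284
finger_force: 59.3
```

apply_moves --deltas '[[[0, 0, 0.06, 0, 0, 0], [0, 0, 0.06, 0, 0, 0], [0, 0, 0, 0, 0, 0]]]'

```text
clock: 24.85
tool_pos: [0.6607, 0.0162, 0.1392]
eef_rot: [0.0, -0.215, 0.977, -0.0]
force: [1.0, -0.0, -2.4]
grip_width: 0.284
finger_force: 59.3
```

apply_moves --deltas '[[[0, 0, 0.06, 0, 0, 0], [0, 0, 0.06, 0, 0, 0], [0, 0, 0, 0, 0, 0]]]'

```text
clock: 25.15
tool_pos: [0.6604, 0.0161, 0.1356]
eef_rot: [0.0, -0.215, 0.977, 0.0]
force: [-0.2, -1.0, -2.1]
grip_width: 0.286
finger_force: 59.3
```

apply_moves --deltas '[[[0, 0, 0.06, 0, 0, 0], [0, 0, 0, 0, 0, 0]]]'

```text
clock: 25.35
tool_pos: [0.6609, 0.0163, 0.1349]
eef_rot: [0.001, -0.215, 0.977, 0.0]
force: [0.7, 0.8, -0.1]
grip_width: 0.283
finger_force: 59.6
```

apply_moves --deltas '[[[0, 0, 0.05, 0, 0, 0], [0, 0, 0, 0, 0, 0]]]'

```text
clock: 25.55
tool_pos: [0.6612, 0.0164, 0.1347]
eef_rot: [0.001, -0.216, 0.977, -0.0]
force: [-0.5, 1.5, 4.6]
grip_width: 0.283
finger_force: 60.2
```

apply_moves --deltas '[[[0, 0, 0, 0, 0, 0], [0, 0, 0, 0, 0, 0], [0, 0, 0, 0, 0, 0], [0, 0, -0.3, 0, 0, 0], [0, 0, -0.7, 0, 0, 0], [0, 0, -1, 0, 0, 0], [0, 0, -1, 0, 0, 0], [0, 0, -0.5, 0, 0, 0], [0, 0, 0, 0, 0, 0]]]' --jaw -0.3

```text
clock: 26.45
tool_pos: [0.662, 0.016, 0.2237]
eef_rot: [0.003, -0.215, 0.977, -0.001]
force: [0.5, -0.5, -0.9]
grip_width: 0.652
finger_force: 0.0
```

Run:
```python
from h import *
for c in ['scene','wrist']:
    im,d,P,T=shot(c,c[0]+'7'); print(*pots(im,P,(.66,.015),.06),sep='\n'); print('tray',*pots(im,P),sep='\n')
go(.459,-.2765,.15)
```

```text
([292.0, 249.0], 159, ((0.6613086462020874, 0.016449810937047005), 0.013321061618626118), [0.6617, 0.017, 0.1621], 0.1645)
tray
([144.0, 184.0], 121, ((0.4682772159576416, -0.36441880464553833), 0.01294430997222662), [0.4685, -0.3638, 0.0937], 0.0958)
([179.0, 183.0], 111, ((0.46146059036254883, -0.27488911151885986), 0.011424088850617409), [0.4616, -0.2747, 0.0931], 0.0953)
([285.0, 154.0], 160, ((0.6447012424468994, 0.010600938461720943), 0.0320364311337471), [0.6328, 0.0016, 0.1076], 0.1094)
([281.0, 212.0], 1928, ((0.6596953272819519, 0.016559364274144173), 0.012824452482163906), [0.659, 0.0161, 0.1617], 0.1631)
tray
t 26.6 yaw -155.1 units shift [12.24, -7.22, 2.82] turn [-0.0, 0.0, -0.0] tcp [0.6605, 0.016, 0.2205]
```

apply_moves --deltas '[[[0.47, -0.28, 0, 0, 0, 0], [0.94, -0.555, 0, 0, 0, 0], [0.94, -0.555, 0, 0, 0, 0], [0.94, -0.555, 0, 0, 0, 0], [0.94, -0.555, 0, 0, 0, 0], [0.94, -0.555, 0, 0, 0, 0], [0.94, -0.555, 0, 0, 0, 0], [0.94, -0.555, 0, 0, 0, 0], [0.94, -0.555, 0, 0, 0, 0], [0.94, -0.555, 0, 0, 0, 0], [0.94, -0.555, 0.5, 0, 0, 0], [0.94, -0.555, 0.8, 0, 0, 0], [0.94, -0.555, 0.8, 0, 0, 0], [0.49, -0.28, 0.7, 0, 0, 0], [0, 0, 0, 0, 0, 0], [0, 0, 0, 0, 0, 0]]]'

```text
clock: 28.15
tool_pos: [0.458, -0.2755, 0.1497]
eef_rot: [-0.001, -0.215, 0.977, 0.001]
force: [-0.2, 0.8, 0.2]
grip_width: 0.649
finger_force: 0.0
```

Run:
```python
from h import *
im,d,P,T=shot('wrist','w8'); print(*pots(im,P),sep='\n')
go(.4595,-.2765,.063)
```

```text
([133.0, 166.0], 2566, ((0.4354366660118103, -0.3386284410953522), 0.05267777666449547), [0.4644, -0.3641, 0.0941], 0.0943)
([278.0, 216.0], 1988, ((0.43295830488204956, -0.2886025607585907), 0.040457382798194885), [0.4569, -0.2768, 0.0938], 0.0942)
t 28.2 yaw -155.1 units shift [-0.01, -0.04, 3.51] turn [0.01, 0.0, 0.0] tcp [0.4589, -0.2757, 0.1506]
```

apply_moves --deltas '[[[0.02, -0.03, 0.7, 0, 0, 0], [0, 0, 0.8, 0, 0, 0], [0, 0, 0.8, 0, 0, 0], [0, 0, 0.8, 0, 0, 0], [0, 0, 0.4, 0, 0, 0], [0, 0, 0, 0, 0, 0]]]'

```text
clock: 28.8
tool_pos: [0.4585, -0.2761, 0.0624]
eef_rot: [-0.0, -0.216, 0.976, 0.001]
force: [-0.1, 0.1, -0.3]
grip_width: 0.65
finger_force: 0.0
```

apply_moves --deltas '[[[0, 0, 0, 0, 0, 0], [0, 0, 0, 0, 0, 0], [0, 0, 0, 0, 0, 0], [0, 0, 0, 0, 0, 0], [0, 0, 0, 0, 0, 0], [0, 0, -0.2, 0, 0, 0], [0, 0, -0.6, 0, 0, 0], [0, 0, -1, 0, 0, 0], [0, 0, -1, 0, 0, 0], [0, 0, -1, 0, 0, 0], [0, 0, -1, 0, 0, 0], [0, 0, -1, 0, 0, 0], [0, 0, -1, 0, 0, 0], [0, 0, -0.5, 0, 0, 0], [0, 0, 0, 0, 0, 0]]]' --jaw 1

```text
clock: 30.3
tool_pos: [0.4594, -0.2781, 0.2475]
eef_rot: [0.001, -0.215, 0.977, -0.001]
force: [-0.2, -0.2, -3.3]
grip_width: 0.292
finger_force: 59.3
```

```bash
python3 -c "
from h import *
go(.5955,.0885,.15)"
```

```text
t 30.3 yaw -155.1 units shift [-11.1, 11.03, 3.88] turn [-0.03, 0.02, -0.0] tcp [0.4594, -0.2781, 0.2475]
```

apply_moves --deltas '[[[-0.47, 0.47, 0, 0, 0, 0], [-0.925, 0.92, 0, 0, 0, 0], [-0.925, 0.92, 0, 0, 0, 0], [-0.925, 0.92, 0, 0, 0, 0], [-0.925, 0.92, 0, 0, 0, 0], [-0.925, 0.92, 0, 0, 0, 0], [-0.925, 0.92, 0, 0, 0, 0], [-0.925, 0.92, 0, 0, 0, 0], [-0.925, 0.92, 0, 0, 0, 0], [-0.925, 0.92, 0, 0, 0, 0], [-0.925, 0.92, 0, 0, 0, 0], [-0.925, 0.92, 0, 0, 0, 0], [-0.46, 0.45, 0, 0, 0, 0], [0, 0, 0, 0, 0, 0], [0, 0, 0, 0, 0, 0]]]'

```text
clock: 31.8
tool_pos: [0.5935, 0.0899, 0.2445]
eef_rot: [-0.001, -0.216, 0.976, -0.0]
force: [-0.4, 0.3, -3.0]
grip_width: 0.288
finger_force: 59.4
```

Run:
```python
from h import *
go(.5955,.0885,.137)
im,d,P,T=shot('wrist','w9'); print(*pots(im,P,(.595,.088),.06),sep='\n'); print(*cups(im,P),sep='\n')
```

```text
t 31.8 yaw -155.1 units shift [-0.06, -0.09, 4.3] turn [0.0, -0.02, -0.0] tcp [0.5935, 0.0899, 0.2445]
([283.0, 179.0], 394, ((0.5744091272354126, 0.08290808647871017), 0.03028898686170578), [0.5633, 0.0776, 0.2184], 0.2205)
([280.0, 283.0], 5951, ((0.5926909446716309, 0.0901254266500473), 0.013242132030427456), [0.5913, 0.0893, 0.2729], 0.2742)
([0.5013, 0.0625], 0.0427, np.float64(138.1))
([0.623, -0.0735], 0.043, np.float64(-54.7))
([0.5943, 0.0888], 0.0427, np.float64(75.3))
([0.6591, 0.0163], 0.0427, np.float64(10.5))
([0.6807, 0.0415], 0.0134, np.float64(20.7))
```

apply_moves --deltas '[[[-0.04, -0.05, 0.5, 0, 0, 0], [0, 0, 1, 0, 0, 0], [0, 0, 1, 0, 0, 0], [0, 0, 0.8, 0, 0, 0], [0, 0, 0.5, 0, 0, 0], [0, 0, 0.3, 0, 0, 0], [0, 0, 0.1, 0, 0, 0], [0, 0, 0.06, 0, 0, 0], [0, 0, 0.06, 0, 0, 0], [0, 0, 0, 0, 0, 0]]]'

```text
clock: 32.85
tool_pos: [0.5963, 0.0893, 0.1382]
eef_rot: [0.001, -0.215, 0.977, -0.0]
force: [0.8, -0.5, -3.4]
grip_width: 0.281
finger_force: 59.5
```

apply_moves --deltas '[[[0, 0, 0.06, 0, 0, 0], [0, 0, 0.04, 0, 0, 0], [0, 0, 0, 0, 0, 0]]]'

```text
clock: 33.15
tool_pos: [0.5957, 0.0892, 0.135]
eef_rot: [-0.0, -0.215, 0.977, 0.0]
force: [0.3, -0.8, -3.2]
grip_width: 0.287
finger_force: 59.5
```

apply_moves --deltas '[[[0, 0, 0.05, 0, 0, 0], [0, 0, 0.03, 0, 0, 0], [0, 0, 0, 0, 0, 0]]]'

```text
clock: 33.45
tool_pos: [0.596, 0.089, 0.1335]
eef_rot: [0.0, -0.215, 0.977, -0.0]
force: [-1.5, -1.0, 0.2]
grip_width: 0.288
finger_force: 59.7
```

apply_moves --deltas '[[[0, 0, 0.03, 0, 0, 0], [0, 0, 0.03, 0, 0, 0], [0, 0, 0, 0, 0, 0]]]'

```text
clock: 33.75
tool_pos: [0.5967, 0.0887, 0.1332]
eef_rot: [0.001, -0.215, 0.977, -0.001]
force: [-1.7, -3.1, 6.9]
grip_width: 0.286
finger_force: 60.7
```

apply_moves --deltas '[[[0, 0, 0, 0, 0, 0], [0, 0, 0, 0, 0, 0], [0, 0, 0, 0, 0, 0], [0, 0, -0.3, 0, 0, 0], [0, 0, -0.7, 0, 0, 0], [0, 0, -1, 0, 0, 0], [0, 0, -1, 0, 0, 0], [0, 0, -0.5, 0, 0, 0], [0, 0, 0, 0, 0, 0]]]' --jaw -0.3

```text
clock: 34.65
tool_pos: [0.5974, 0.0894, 0.2219]
eef_rot: [0.003, -0.215, 0.977, -0.0]
force: [0.3, 1.0, -0.1]
grip_width: 0.65
finger_force: 0.0
```

Run:
```python
from h import *
for c in ['scene','wrist']:
    im,d,P,T=shot(c,c[0]+'10'); print(*pots(im,P,(.6,.05),.12),sep='\n'); print('tray',*pots(im,P),sep='\n')
go(.468,-.3645,.15)
```

```text
([326.0, 224.0], 165, ((0.5957217216491699, 0.0868319720029831), 0.012601706199347973), [0.5966, 0.0871, 0.1618], 0.164)
([291.0, 249.0], 145, ((0.6618146300315857, 0.01644311100244522), 0.011807598173618317), [0.6627, 0.0165, 0.1621], 0.1645)
tray
([144.0, 184.0], 119, ((0.4680910110473633, -0.363603413105011), 0.012138847261667252), [0.4692, -0.3632, 0.0928], 0.0953)
([287.0, 154.0], 160, ((0.5797731876373291, 0.08473523706197739), 0.032404545694589615), [0.567, 0.0777, 0.1069], 0.1094)
([278.0, 211.0], 1917, ((0.5700351595878601, 0.07599414885044098), 0.039374690502882004), [0.5935, 0.0866, 0.1629], 0.1631)
([176.0, 203.0], 334, ((0.5958101749420166, 0.03623729944229126), 0.06686912477016449), [0.6311, 0.0235, 0.1072], 0.1091)
([132.0, 254.0], 2432, ((0.6026405096054077, 0.0369441993534565), 0.07302383333444595), [0.6577, 0.0168, 0.1624], 0.163)
tray
t 34.8 yaw -155.1 units shift [12.28, -14.31, 2.76] turn [-0.0, 0.0, -0.0] tcp [0.5959, 0.0893, 0.219]
```

apply_moves --deltas '[[[0.4, -0.47, 0, 0, 0, 0], [0.79, -0.92, 0, 0, 0, 0], [0.79, -0.92, 0, 0, 0, 0], [0.79, -0.92, 0, 0, 0, 0], [0.79, -0.92, 0, 0, 0, 0], [0.79, -0.92, 0, 0, 0, 0], [0.79, -0.92, 0, 0, 0, 0], [0.79, -0.92, 0, 0, 0, 0], [0.79, -0.92, 0, 0, 0, 0], [0.79, -0.92, 0, 0, 0, 0], [0.79, -0.92, 0, 0, 0, 0], [0.79, -0.92, 0, 0, 0, 0], [0.79, -0.92, 0, 0, 0, 0], [0.79, -0.92, 0.7, 0, 0, 0], [0.79, -0.92, 0.7, 0, 0, 0], [0.79, -0.92, 0.7, 0, 0, 0], [0.03, -0.04, 0.6, 0, 0, 0], [0, 0, 0, 0, 0, 0], [0, 0, 0, 0, 0, 0]]]'

```text
clock: 36.65
tool_pos: [0.4665, -0.364, 0.1507]
eef_rot: [-0.001, -0.215, 0.977, 0.001]
force: [-0.0, 1.1, 0.2]
grip_width: 0.648
finger_force: 0.0
```

Run:
```python
from h import *
im,d,P,T=shot('wrist','w11'); print(*pots(im,P),sep='\n')
go(.4675,-.3645,.063)
```

```text
([277.0, 214.0], 1970, ((0.440639853477478, -0.37645548582077026), 0.03992215543985367), [0.4645, -0.3661, 0.094], 0.0942)
t 36.7 yaw -155.1 units shift [-0.0, -0.02, 3.55] turn [0.01, -0.0, -0.0] tcp [0.4673, -0.3641, 0.1516]
```

apply_moves --deltas '[[[0.03, -0.03, 0.7, 0, 0, 0], [0, 0, 0.8, 0, 0, 0], [0, 0, 0.8, 0, 0, 0], [0, 0, 0.8, 0, 0, 0], [0, 0, 0.45, 0, 0, 0], [0, 0, 0, 0, 0, 0]]]'

```text
clock: 37.3
tool_pos: [0.4668, -0.3643, 0.0619]
eef_rot: [-0.001, -0.216, 0.976, 0.001]
force: [0.0, 0.6, 0.7]
grip_width: 0.656
finger_force: 0.0
```

apply_moves --deltas '[[[0, 0, 0, 0, 0, 0], [0, 0, 0, 0, 0, 0], [0, 0, 0, 0, 0, 0], [0, 0, 0, 0, 0, 0], [0, 0, 0, 0, 0, 0], [0, 0, -0.2, 0, 0, 0], [0, 0, -0.6, 0, 0, 0], [0, 0, -1, 0, 0, 0], [0, 0, -1, 0, 0, 0], [0, 0, -1, 0, 0, 0], [0, 0, -1, 0, 0, 0], [0, 0, -1, 0, 0, 0], [0, 0, -1, 0, 0, 0], [0, 0, -0.5, 0, 0, 0], [0, 0, 0, 0, 0, 0]]]' --jaw 1

```text
clock: 38.8
tool_pos: [0.4682, -0.3664, 0.2474]
eef_rot: [0.001, -0.215, 0.977, -0.002]
force: [-0.4, 0.4, -2.8]
grip_width: 0.286
finger_force: 59.2
```

```bash
python3 -c "
from h import *
go(.502,.062,.15)"
```

```text
t 38.8 yaw -155.1 units shift [-8.43, 14.99, 3.85] turn [-0.04, 0.01, -0.0] tcp [0.4682, -0.3664, 0.2474]
```

apply_moves --deltas '[[[-0.26, 0.47, 0, 0, 0, 0], [-0.52, 0.925, 0, 0, 0, 0], [-0.52, 0.925, 0, 0, 0, 0], [-0.52, 0.925, 0, 0, 0, 0], [-0.52, 0.925, 0, 0, 0, 0], [-0.52, 0.925, 0, 0, 0, 0], [-0.52, 0.925, 0, 0, 0, 0], [-0.52, 0.925, 0, 0, 0, 0], [-0.52, 0.925, 0, 0, 0, 0], [-0.52, 0.925, 0, 0, 0, 0], [-0.52, 0.925, 0, 0, 0, 0], [-0.52, 0.925, 0, 0, 0, 0], [-0.52, 0.925, 0, 0, 0, 0], [-0.52, 0.925, 0, 0, 0, 0], [-0.52, 0.925, 0, 0, 0, 0], [-0.52, 0.925, 0, 0, 0, 0], [-0.36, 0.63, 0, 0, 0, 0], [0, 0, 0, 0, 0, 0], [0, 0, 0, 0, 0, 0]]]'

```text
clock: 40.7
tool_pos: [0.4995, 0.0632, 0.244]
eef_rot: [-0.001, -0.216, 0.976, 0.0]
force: [0.5, 0.2, -2.6]
grip_width: 0.288
finger_force: 59.5
```

Run:
```python
from h import *
go(.502,.062,.137)
im,d,P,T=shot('wrist','w12'); print(*pots(im,P,(.50,.062),.06),sep='\n'); print(*cups(im,P),sep='\n')
```

```text
t 40.7 yaw -155.0 units shift [-0.08, -0.09, 4.28] turn [0.01, -0.03, -0.0] tcp [0.4995, 0.0632, 0.244]
([282.0, 176.0], 395, ((0.47877877950668335, 0.055312201380729675), 0.029769279062747955), [0.4682, 0.0502, 0.218], 0.2201)
([280.0, 281.0], 5954, ((0.497331827878952, 0.06290119886398315), 0.013238366693258286), [0.4963, 0.062, 0.2726], 0.2739)
([0.5009, 0.0624], 0.0426, np.float64(138.3))
([0.6223, -0.0741], 0.043, np.float64(-55.3))
([0.6586, 0.0154], 0.0425, np.float64(10.0))
```

apply_moves --deltas '[[[-0.05, -0.05, 0.5, 0, 0, 0], [0, 0, 1, 0, 0, 0], [0, 0, 1, 0, 0, 0], [0, 0, 0.8, 0, 0, 0], [0, 0, 0.5, 0, 0, 0], [0, 0, 0.3, 0, 0, 0], [0, 0, 0.1, 0, 0, 0], [0, 0, 0.06, 0, 0, 0], [0, 0, 0.06, 0, 0, 0], [0, 0, 0.03, 0, 0, 0], [0, 0, 0, 0, 0, 0]]]'

```text
clock: 41.85
tool_pos: [0.5028, 0.0621, 0.1369]
eef_rot: [0.0, -0.215, 0.977, -0.0]
force: [-0.3, -0.2, -2.2]
grip_width: 0.287
finger_force: 59.5
```

apply_moves --deltas '[[[0, 0, 0.05, 0, 0, 0], [0, 0, 0.03, 0, 0, 0], [0, 0, 0, 0, 0, 0]]]'

```text
clock: 42.15
tool_pos: [0.5025, 0.0621, 0.1345]
eef_rot: [-0.0, -0.215, 0.977, 0.0]
force: [-0.2, -0.5, -2.6]
grip_width: 0.285
finger_force: 59.5
```

apply_moves --deltas '[[[0, 0, 0.03, 0, 0, 0], [0, 0, 0.03, 0, 0, 0], [0, 0, 0, 0, 0, 0]]]'

```text
clock: 42.45
tool_pos: [0.503, 0.0623, 0.1335]
eef_rot: [0.001, -0.215, 0.977, 0.0]
force: [0.8, 0.9, -0.1]
grip_width: 0.284
finger_force: 59.7
```

apply_moves --deltas '[[[0, 0, 0.05, 0, 0, 0], [0, 0, 0, 0, 0, 0]]]'

```text
clock: 42.65
tool_pos: [0.5035, 0.0625, 0.133]
eef_rot: [0.001, -0.215, 0.977, 0.0]
force: [-0.9, 1.3, 5.2]
grip_width: 0.287
finger_force: 60.8
```

apply_moves --deltas '[[[0, 0, 0, 0, 0, 0], [0, 0, 0, 0, 0, 0], [0, 0, 0, 0, 0, 0], [0, 0, -0.3, 0, 0, 0], [0, 0, -0.7, 0, 0, 0], [0, 0, -1, 0, 0, 0], [0, 0, -1, 0, 0, 0], [0, 0, -0.5, 0, 0, 0], [0, 0, 0, 0, 0, 0]]]' --jaw -0.3

```text
clock: 43.55
tool_pos: [0.5041, 0.062, 0.2218]
eef_rot: [0.002, -0.215, 0.977, -0.001]
force: [0.3, 0.2, -0.1]
grip_width: 0.65
finger_force: 0.0
```

Run:
```python
from h import *
for c in ['scene','wrist']:
    im,d,P,T=shot(c,c[0]+'13'); print(*pots(im,P,(.57,.0),.14),sep='\n'); print('tray',*pots(im,P),sep='\n')
    X,Y,Z=P[...,0],P[...,1],P[...,2]
    m=hsvmask(im,0,4,150,60)&(np.hypot(X-.475,Y+.086)<.05)&(Z>.08); print('knob',m.sum(),P[m].mean(0),np.percentile(P[m],95,axis=0))
go(.4745,-.0858,.15)
```

```text
([315.0, 189.0], 142, ((0.503694474697113, 0.06299056112766266), 0.012611291371285915), [0.5042, 0.0623, 0.1621], 0.1643)
([326.0, 224.0], 151, ((0.5959368348121643, 0.08643214404582977), 0.012622603215277195), [0.5971, 0.0872, 0.1621], 0.1641)
([292.0, 249.0], 148, ((0.6615673303604126, 0.01661219820380211), 0.012201715260744095), [0.6625, 0.0167, 0.1624], 0.1644)
tray
knob 109 [ 0.47828999 -0.08393076  0.11431571] [ 0.48646897 -0.07522528  0.12252092]
([285.0, 155.0], 191, ((0.48962101340293884, 0.05799597501754761), 0.034024350345134735), [0.4751, 0.0491, 0.1074], 0.1095)
([281.0, 212.0], 1959, ((0.4769309163093567, 0.04944239929318428), 0.03978312015533447), [0.5001, 0.0616, 0.1631], 0.1632)
([264.0, 279.0], 354, ((0.5186333060264587, 0.05525997281074524), 0.08114754408597946), [0.5663, 0.0785, 0.1086], 0.1088)
([125.0, 308.0], 101, ((0.4758606255054474, 0.02694367989897728), 0.036087874323129654), [0.4965, 0.023, 0.2861], 0.2669)
([257.0, 343.0], 2137, ((0.5225039720535278, 0.06254632771015167), 0.08702486008405685), [0.5907, 0.0859, 0.1637], 0.1628)
([123.0, 399.0], 678, ((0.5565296411514282, 0.02435321733355522), 0.11649446189403534), [0.6559, 0.0201, 0.1646], 0.1632)
tray
knob 2196 [ 0.47103464 -0.08183491  0.11528235] [ 0.48228583 -0.07227483  0.12131917]
t 43.6 yaw -155.1 units shift [3.51, -4.89, 2.77] turn [-0.0, 0.0, -0.0] tcp [0.5026, 0.062, 0.2193]
```

View pics/s13.png

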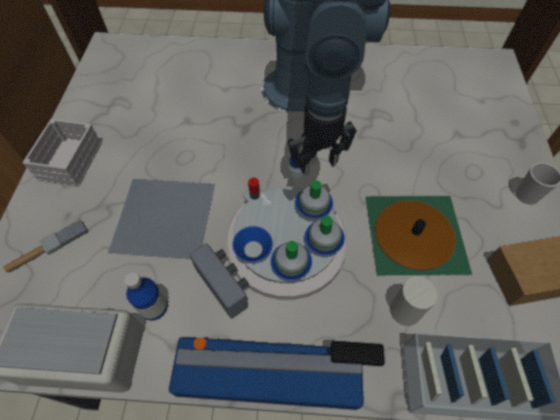

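The scene view shows all three pots upright in their cups at (315,200), (325,235) and (292,260). The tray is empty and the cover lies on the mat at (417,235). Next is the knob.

apply_moves --deltas '[[[0.35, -0.49, 0, 0, 0, 0], [0.7, -0.98, 0, 0, 0, 0], [0.7, -0.98, 0, 0, 0, 0], [0.7, -0.98, 0, 0, 0, 0], [0.7, -0.98, 0, 0, 0, 0], [0.35, -0.48, 0, 0, 0, 0], [0, 0, 0.7, 0, 0, 0], [0, 0, 1, 0, 0, 0], [0, 0, 1, 0, 0, 0], [0, 0, 0, 0, 0, 0], [0, 0, 0, 0, 0, 0]]]'

```text
clock: 44.75
tool_pos: [0.4733, -0.0858, 0.1512]
eef_rot: [-0.001, -0.215, 0.977, 0.001]
force: [-0.2, -0.0, 1.0]
grip_width: 0.652
finger_force: 0.0
```

Run:
```python
from h import *
go(.4745,-.0858,.085)
im,d,P,T=shot('wrist','w14');X,Y,Z=P[...,0],P[...,1],P[...,2]
m=hsvmask(im,0,4,150,60)&(np.hypot(X-.475,Y+.086)<.05)&(Z>.115)&(Z<.125); print('knob',m.sum(),P[m].mean(0),cv2.minEnclosingCircle(P[m][:,:2].astype(np.float32)))
```

```text
t 44.8 yaw -155.2 units shift [-0.05, -0.03, 2.65] turn [0.02, -0.02, -0.0] tcp [0.4733, -0.0858, 0.1512]
knob 2095 [ 0.47280294 -0.08772148  0.11988174] ((0.4732166826725006, -0.08773086220026016), 0.013906607404351234)
```

apply_moves --deltas '[[[0, -0.03, 0.7, 0, 0, 0], [0, 0, 0.8, 0, 0, 0], [0, 0, 0.7, 0, 0, 0], [0, 0, 0.4, 0, 0, 0], [0, 0, 0, 0, 0, 0], [0, 0, 0, 0, 0, 0]]]'

```text
clock: 45.4
tool_pos: [0.4756, -0.0865, 0.0877]
eef_rot: [0.001, -0.215, 0.977, -0.0]
force: [-1.0, 0.6, -0.2]
grip_width: 0.648
finger_force: 0.0
```

apply_moves --deltas '[[[0, 0, 0, 0, 0, 0], [0, 0, 0, 0, 0, 0], [0, 0, 0, 0, 0, 0], [0, 0, 0, 0, 0, 0], [0, 0, 0, 0, 0, 0], [0, 0, 0, 0, 0, 0]]]' --jaw 1

```text
clock: 46.0
tool_pos: [0.4758, -0.0867, 0.088]
eef_rot: [0.001, -0.215, 0.977, -0.001]
force: [-0.9, -0.2, 6.2]
grip_width: 0.316
finger_force: 58.7
```

```bash
python3 -c "
from h import *
knob()"
```

```text
t 46.0 knob deg -137.67 r 0.1287 z 0.088 yaw -155.12 F tan,rad,z [-0.47  0.75  6.18] grip 0.316 q6 -0.75
```

apply_moves --deltas '[[[0, 0, -0.2, 0, 0, 0], [0, 0, -0.25, 0, 0, 0], [0, 0, -0.25, 0, 0, 0], [0, 0, -0.25, 0, 0, 0], [0, 0, 0, 0, 0, 0]]]'

```text
clock: 46.5
tool_pos: [0.4752, -0.0862, 0.1111]
eef_rot: [0.0, -0.215, 0.977, 0.0]
force: [4.4, 0.6, -8.6]
grip_width: 0.312
finger_force: 59.6
```

Run:
```python
from h import *
knob()
s=robot.get_state(); q=s['eef_rot']; M=R.from_quat([q[1],q[2],q[3],q[0]]).as_matrix()
ax=np.array([.571,0,0]); p=np.array(s['tool_pos'])
for a in (-.02,-.04,-.05):
    Q=R.from_euler('z',a); d=Q.apply(p-ax)+ax-p; print(a,(M.T@d/.025).round(3))
im,d,P,T=shot('scene');X,Y,Z=P[...,0],P[...,1],P[...,2]
m=hsvmask(im,0,4,150,60)&(np.hypot(X-.475,Y+.086)<.04)&(Z>.08)&(Z<.16); print('knob',m.sum(),P[m].mean(0),np.percentile(P[m],95,axis=0))
```

```text
t 46.5 knob deg -138.0 r 0.1289 z 0.1111 yaw -155.12 F tan,rad,z [ 2.53 -3.65 -8.65] grip 0.312 q6 -0.75
-0.02 [ 0.029  0.099 -0.   ]
-0.04 [ 0.057  0.198 -0.   ]
-0.05 [ 0.07   0.248 -0.   ]
knob 104 [ 0.47932798 -0.08379695  0.13703958] [ 0.48801683 -0.07446283  0.14503743]
```

apply_moves --deltas '[[[0.014, 0.05, 0, 0, 0, 0.1], [0.029, 0.099, 0, 0, 0, 0.2], [0.043, 0.149, 0, 0, 0, 0.3], [0.057, 0.198, 0, 0, 0, 0.4], [0.07, 0.248, 0, 0, 0, 0.5], [0.07, 0.248, 0, 0, 0, 0.5], [0.07, 0.248, 0, 0, 0, 0.5], [0.07, 0.248, 0, 0, 0, 0.5], [0.07, 0.248, 0, 0, 0, 0.5], [0.07, 0.248, 0, 0, 0, 0.5], [0.07, 0.248, 0, 0, 0, 0.5], [0.07, 0.248, 0, 0, 0, 0.5], [0.07, 0.248, 0, 0, 0, 0.5], [0.07, 0.248, 0, 0, 0, 0.5], [0.07, 0.248, 0, 0, 0, 0.5], [0.057, 0.198, 0, 0, 0, 0.4], [0.043, 0.149, 0, 0, 0, 0.3], [0.029, 0.099, 0, 0, 0, 0.2], [0.014, 0.05, 0, 0, 0, 0.1], [0, 0, 0, 0, 0, 0]]]'

```text
clock: 48.55
tool_pos: [0.4415, 0.0014, 0.1103]
eef_rot: [-0.0, 0.158, 0.987, -0.001]
force: [4.4, -3.3, -9.5]
grip_width: 0.309
finger_force: 59.6
```

Run:
```python
from h import *
knob()
im,d,P,T=shot('scene'); print(*pots(im,P,(.57,.0),.14),sep='\n')
```

```text
t 48.55 knob deg 179.39 r 0.1295 z 0.1103 yaw 161.85 F tan,rad,z [ 3.3  -4.45 -9.55] grip 0.309 q6 0.18
([328.0, 211.0], 142, ((0.5628864169120789, 0.0924491211771965), 0.012078814208507538), [0.5638, 0.0922, 0.1618], 0.1639)
([261.0, 242.0], 149, ((0.6477991342544556, -0.04969150200486183), 0.012924594804644585), [0.6487, -0.0489, 0.1622], 0.1644)
([307.0, 244.0], 159, ((0.6474976539611816, 0.04699678719043732), 0.013328065164387226), [0.6487, 0.0477, 0.1622], 0.1646)
```

apply_moves --deltas '[[[0.014, 0.05, 0, 0, 0, 0.1], [0.029, 0.099, 0, 0, 0, 0.2], [0.043, 0.149, 0, 0, 0, 0.3], [0.057, 0.198, 0, 0, 0, 0.4], [0.07, 0.248, 0, 0, 0, 0.5], [0.07, 0.248, 0, 0, 0, 0.5], [0.07, 0.248, 0, 0, 0, 0.5], [0.07, 0.248, 0, 0, 0, 0.5], [0.07, 0.248, 0, 0, 0, 0.5], [0.07, 0.248, 0, 0, 0, 0.5], [0.07, 0.248, 0, 0, 0, 0.5], [0.07, 0.248, 0, 0, 0, 0.5], [0.07, 0.248, 0, 0, 0, 0.5], [0.07, 0.248, 0, 0, 0, 0.5], [0.07, 0.248, 0, 0, 0, 0.5], [0.057, 0.198, 0, 0, 0, 0.4], [0.043, 0.149, 0, 0, 0, 0.3], [0.029, 0.099, 0, 0, 0, 0.2], [0.014, 0.05, 0, 0, 0, 0.1], [0, 0, 0, 0, 0, 0]]]'

```text
clock: 50.6
tool_pos: [0.4764, 0.0878, 0.1097]
eef_rot: [-0.0, 0.509, 0.861, -0.002]
force: [2.2, -6.2, -8.3]
grip_width: 0.31
finger_force: 59.7
```

Run:
```python
from h import *
knob()
im,d,P,T=shot('scene'); print(*pots(im,P,(.57,.0),.14),sep='\n')
```

```text
t 50.6 knob deg 137.12 r 0.1291 z 0.1097 yaw 118.87 F tan,rad,z [ 3.06 -5.78 -8.35] grip 0.31 q6 1.12
([246.0, 219.0], 147, ((0.5926986932754517, -0.08781669288873672), 0.012545449659228325), [0.5939, -0.0869, 0.1619], 0.164)
([319.0, 236.0], 148, ((0.6273248791694641, 0.07274715602397919), 0.011921396479010582), [0.6278, 0.073, 0.1619], 0.1645)
([275.0, 248.0], 151, ((0.6596928834915161, -0.01719539798796177), 0.011795752681791782), [0.6599, -0.0173, 0.1623], 0.1647)
```

apply_moves --deltas '[[[0.029, 0.099, 0, 0, 0, 0.2], [0.029, 0.099, 0, 0, 0, 0.2], [0.029, 0.099, 0, 0, 0, 0.2], [0.014, 0.05, 0, 0, 0, 0.1], [0, 0, 0, 0, 0, 0]]]'

```text
clock: 51.15
tool_pos: [0.4827, 0.094, 0.1096]
eef_rot: [-0.0, 0.538, 0.843, -0.002]
force: [1.0, -4.8, -8.3]
grip_width: 0.309
finger_force: 59.7
```

Run:
```python
from h import *
knob()
im,d,P,T=shot('scene'); print(*pots(im,P,(.57,.0),.14),sep='\n'); 
for o in pots(im,P,(.57,.0),.14): print(np.degrees(np.arctan2(o[2][0][1],o[2][0][0]-.571)))
```

```text
t 51.15 knob deg 133.2 r 0.1289 z 0.1096 yaw 114.85 F tan,rad,z [ 2.5  -4.18 -8.32] grip 0.309 q6 1.2
([245.0, 216.0], 141, ((0.5869860053062439, -0.0893239974975586), 0.011833678930997849), [0.588, -0.089, 0.1624], 0.1647)
([317.0, 238.0], 148, ((0.6324050426483154, 0.06837097555398941), 0.011968033388257027), [0.6331, 0.069, 0.162], 0.164)
([273.0, 247.0], 146, ((0.6575000882148743, -0.023508477956056595), 0.012105944566428661), [0.6583, -0.0232, 0.1621], 0.1647)
-79.85339211287707
48.07249299588116
-15.204271027729082
```

apply_moves --deltas '[[[0.007, 0.025, 0, 0, 0, 0.05], [0, 0, 0.2, 0, 0, 0], [0, 0, 0.2, 0, 0, 0], [0, 0, 0.1, 0, 0, 0], [0, 0, 0.05, 0, 0, 0], [0, 0, 0, 0, 0, 0]]]'

```text
clock: 51.8
tool_pos: [0.4832, 0.0944, 0.096]
eef_rot: [-0.0, 0.54, 0.841, -0.002]
force: [2.3, -5.5, -6.3]
grip_width: 0.31
finger_force: 59.8
```

Run:
```python
from h import *
knob()
```

```text
t 51.8 knob deg 132.92 r 0.1289 z 0.096 yaw 114.57 F tan,rad,z [ 2.05 -5.55 -6.34] grip 0.31 q6 1.21
```

apply_moves --deltas '[[[0, 0, 0.15, 0, 0, 0], [0, 0, 0.13, 0, 0, 0], [0, 0, 0.06, 0, 0, 0], [0, 0, 0, 0, 0, 0]]]'

```text
clock: 52.2
tool_pos: [0.4835, 0.0946, 0.0881]
eef_rot: [-0.0, 0.54, 0.841, -0.002]
force: [0.5, -5.4, -4.4]
grip_width: 0.312
finger_force: 60.5
```

Run:
```python
from h import *
knob()
```

```text
t 52.2 knob deg 132.76 r 0.1289 z 0.0881 yaw 114.57 F tan,rad,z [ 3.3  -4.36 -4.44] grip 0.312 q6 1.21
```

Nearly home, so I release, rise slowly and move clear toward the robot.

apply_moves --deltas '[[[0, 0, 0.05, 0, 0, 0], [0, 0, 0, 0, 0, 0]]]'

```text
clock: 52.4
tool_pos: [0.4839, 0.095, 0.088]
eef_rot: [0.0, 0.541, 0.841, -0.001]
force: [-1.8, -5.1, 4.3]
grip_width: 0.31
finger_force: 61.4
```

apply_moves --deltas '[[[0, 0, 0, 0, 0, 0], [0, 0, 0, 0, 0, 0], [0, 0, 0, 0, 0, 0], [0, 0, 0, 0, 0, 0], [0, 0, -0.4, 0, 0, 0], [0, 0, -1, 0, 0, 0], [0, 0, -1, 0, 0, 0], [0, 0, -1, 0, 0, 0], [0, 0, -1, 0, 0, 0], [0, 0, -1, 0, 0, 0], [0, 0, -0.6, 0, 0, 0], [0, 0, 0, 0, 0, 0], [0, 0, 0, 0, 0, 0]]]' --jaw -0.3

```text
clock: 53.7
tool_pos: [0.485, 0.0961, 0.2372]
eef_rot: [0.0, 0.54, 0.842, 0.0]
force: [0.4, -0.0, -0.4]
grip_width: 0.649
finger_force: 0.0
```

Run:
```python
from h import *
for c in ['scene','wrist']:
    im,d,P,T=shot(c,c[0]+'15'); print(*pots(im,P,(.57,.0),.14),sep='\n')
    X,Y,Z=P[...,0],P[...,1],P[...,2]
    m=hsvmask(im,0,4,150,60)&(np.hypot(X-.483,Y-.095)<.05)&(Z>.08); print('knob',m.sum(),P[m].mean(0),np.percentile(P[m],[75,95],axis=0)); 
    if c=='scene':
        am=hsvmask(im,8,18,130,60)&(np.hypot(X-.521,Y-.327)<.15)&(Z>.0); print('cover',np.percentile(P[am],[3,97],axis=0))
st()
```

```text
([245.0, 216.0], 141, ((0.5867875814437866, -0.08906910568475723), 0.011985456570982933), [0.5874, -0.0889, 0.1616], 0.1636)
([317.0, 239.0], 152, ((0.6326510906219482, 0.0684032291173935), 0.011905446648597717), [0.6334, 0.0683, 0.1621], 0.1646)
([272.0, 246.0], 151, ((0.6572012901306152, -0.024296630173921585), 0.011709972284734249), [0.6578, -0.0242, 0.1623], 0.1647)
knob 110 [0.48988204 0.09728026 0.1141985 ] [[0.49588572 0.10188339 0.12042348]
 [0.49727595 0.10642295 0.12232604]]
cover [[0.4408583  0.23810372 0.00569119]
 [0.612107   0.40926163 0.01716717]]
([420.0, 261.0], 279, ((0.6187384724617004, 0.08819307386875153), 0.027942724525928497), [0.6093, 0.0929, 0.1063], 0.1088)
([439.0, 306.0], 758, ((0.5749820470809937, 0.10301223397254944), 0.05669602379202843), [0.6156, 0.0797, 0.1614], 0.1554)
([422.0, 416.0], 34, ((0.658841609954834, -0.013762159273028374), 0.004995712079107761), [0.6583, -0.0129, 0.1437], 0.1463)
knob 1063 [0.48233004 0.10023915 0.11752685] [[0.48782108 0.10654057 0.12049517]
 [0.49351056 0.11138378 0.12119348]]
{'clock': 53.8, 'qpos': [0.0672, 0.2121, -0.1338, 1.2268, 0.0001, 1.2079], 'tool_pos': [0.4841, 0.0961, 0.236], 'eef_rot': [-0.0008, 0.5399, 0.8417, -0.0005], 'force': [-0.2433, 0.7809, 0.0567], 'grip_width': 0.6516, 'finger_force': 0.0}
```

View pics/s15.png

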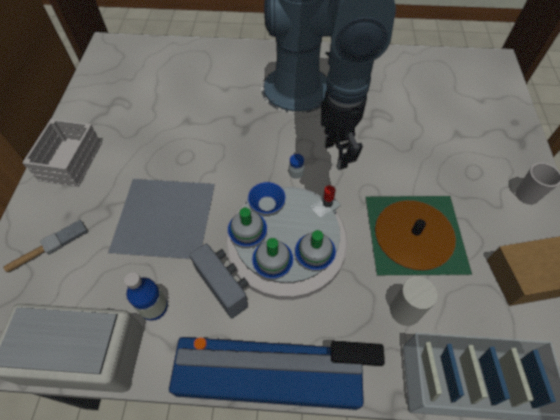

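View pics/w15.png

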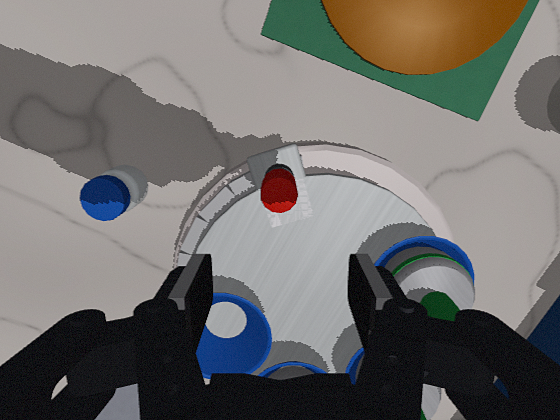

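Both views show the plunger knob home, its top at the same height as at the loading station. The three pots are upright in cups facing the blower, the cover is flat on the mat, and the gripper is clear of everything.

```bash
python3 -c "
from station import workorder
print(workorder.job_done())"
```

```text
the job is handed in; nothing more can be done
None
```

The job is handed in at about 54 s: the cover is flat on the mat, all three pots are seated, and the head is at the drying station with the plunger home; no verdict came back.

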